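# Load, lock and start the bearing washer

## Robot

A 7-joint arm with a two-finger parallel gripper is mounted at the origin on a cart in front of the work surface, level with it; the furniture and walls round the work are solid. World frame = base frame: x ahead of the robot, y to its left, z up, the work surface at z = 0. Lengths are in mm, angles in rad, forces in N, time in s.
With the tool pointing down it reaches from about 400 to 875 mm from the base axis. Payload 4.4 kg.
Tool frame: the origin (TCP) lies on the centre line of the jaws, within the pads' length; the fingertips stand 25 mm ahead of it and the grasp point (between the pads) lies 6 mm ahead of it (ctrl.finger_overhang is the distance from the TCP to the fingertips, in mm); z points along the fingers, y is the line along which they close (so a half turn about z gives the same grasp; the last joint's range is limited). The gripper opens to 85 mm and grips with 20 to 120 N. Pads are 22 mm wide; open, the fingers measure 114 mm over their backs; the gripper's body (76 mm by 85 mm) begins 54 mm behind the grasp point. The pads swing forward as they close: fully open they stand 13 mm farther back than shut.
Start: joints at [-1.168, 0.628, 0.038, 1.517, -0.027, 0.996, -0.02], TCP at [293.661, 579.897, 256.313] pointing down, gripper open.
Joint ranges: [-3.06, 3.06], [-0.37, 2.12], [-1.25, 1.32], [0.18, 2.47], [-1.1, 4.24], [0.23, 1.98], [-2.94, 2.94]. Speed limits (rad/s): [2.57, 2.57, 3.14, 3.14, 3.14, 3.14, 3.14].

## Interface

Orientations are given as [roll, pitch, yaw] about the fixed x, y, z axes, in that order (R = Rz(yaw) Ry(pitch) Rx(roll)).
In Python, from cell import ctrl gives the robot as it stands. The module is installed in compiled form; this text tells all that it offers.
- The arm moves only by the tool play_rows, never from a script. Its argument "targets" is a list of rows, each a list of 5 numbers: the closure, from 0 (fully open) to 1 (shut), then the shift along the tool's x, y, z in cm, then the turn about the tool's z in degrees. In form: [[gripper, dx, dy, dz, spin], ...]. A call has 1 to 10 rows; each row is the pose to reach, as a shift and turn from the pose commanded when the call began, along the tool's axes at that moment; what a row does not reach only later rows make up. A row lasts 1/10 s, in which the tool goes at most 50 mm and 8.59 degrees, less where a joint would pass 70% of its speed; a pose out of reach is approached as far as the arm can. A call with a gripper value outside its range is refused whole. The fingers move at their own pace and stop on an object; the grip force is fixed at half the most. Time passes only in rows, so rows that repeat a pose let the fingers close. It gives the time, the measured TCP pose, the force, the opening and the grip force at its end, in the units of the state.
- ctrl.read_state(): the state, without advancing time (a new reading comes with each control period).
- ctrl.get_image(name): name is "scene" or "top" or "wrist"; returns (picture, depth): 420x560x3 uint8, red, green, blue; 420x560 float32, mm along the optical axis (not along the pixel's ray), 0 where there is no reading.
- ctrl.calibration(name): a dict with "vfov" (degrees; the focal length in pixels is half the picture's height over the tangent of half this angle, whatever the lens; pixels are square), "cx", "cy" (the principal point, pixels), "k1" (the pictures are not rectified: a ray, as slopes to the right and down, at radius r is drawn at 1 + k1 r^2 times it, then the intrinsics apply), "extrinsics" (4x4, takes a point from camera to world coordinates); the wrist camera has in their place "mount" (4x4, takes a point from camera to tool coordinates, whose origin is the TCP and whose axes are the flange's). Camera axes: x right, y down, z forward; pixel columns grow to the right and rows downward; lengths in mm; the calibration is good to about 2 mm. A picture is of the moment at which its call begins: read the wrist's pose just before it. calibration takes no time and is no camera call.
- ctrl.finish_job(): hands the job in; it is judged then, once.
Trained networks look in the newest picture that a camera, given by its name, has taken for a name from the list of things; names that differ only in an ending like _2 or _b are one class to them, and where a whole thing is asked for, a point or a joint stands for the part that bears it (a point fixed in the world has none). Each returns a list of dicts, best first, with "confidence" (0 to 1); they miss things now and then, are a little off and sometimes report something else, mostly with a low value. They report only what shows in the picture. A call takes as long as a camera call.
- ctrl.search_frame(camera, name): "bbox" ([left, top, right, bottom] in pixels, round what is visible of it).
- ctrl.trace(camera, name): "pixels" (420x560 bool, what is visible of it) and "bbox" ([left, top, right, bottom] in pixels, round what is visible of it).
The state is a dict: "clock": time; "qpos": joint angles; "qd": joint speeds; "tau": joint torques, N m; "eef_pos": TCP position; "tool_rot": TCP orientation; "force": force on the tool from outside, world axes, zero at the start; "torque": the same for the moment, N m; "width": finger opening in mm; "gripper_force": force on a finger pad.
Only numpy, scipy, OpenCV 4.12 (cv2) and the standard library are available. Lean on these libraries where they do the work, as an engineer would, in place of code of your own. Each camera call takes 0.05 s, during which the arm holds its last target. There are 200 camera calls.

## Task

Get the used bearings ready for washing: lay every loose bearing that lies on the bench in the basket of the parts washer, each flat on the basket's floor, then lower the lid gently until it is fully shut. Swing the hasp over flat onto its staple and push the locking pin through the staple's loop until the pin's grip is up against the loop, and only then turn the programme dial so that its pointer stands at the one long mark of the scale; leave the tin and the card box alone.

Things in the scene. Friction and masses are not known exactly. Their poses are not given: they have to be found in the camera images.
- washer: bench basket washer, grey sheet-metal housing 280 (x) x 245 (y) x 100 mm high, fixed. Origin: centre of its underside; own x points to its rear (away from the robot), y to its left, z up. Front part, x -140 to -45: solid deck at z 100 mm with staple and dial. Behind it the open chamber, x -45 to 112, y -102 to 102 mm, with a wire basket in it
- basket_floor (a point): centre of the wire basket's flat floor, 156 (x) x 203 (y) mm, 57 mm below the deck; in the washer's frame at (33, 0, 43) mm; same axes as the washer
- lid (a joint): lid angle in rad: 0 shut, grows as it opens upward and back, end stop 1.85. The lid is a steel plate 172 x 225 x 12 mm, hinged at the chamber's rear; shut, its top is at z 112 mm. Stiff hinge: stays where it is left; 1 to 5 N at the front edge move it
- lid_hinge (a point): middle of the lid's hinge axis, which runs along the washer's y through the lid's mid plane; in the washer's frame at (118, 0, 106) mm
- lid_front_edge (a point): middle of the lid's front edge, mid thickness, 170 mm from the hinge; moves with the lid. Halfway (85 mm from the hinge) a bow handle on the lid's upper face: bar of 10 mm along y, 90 mm long, 36 mm from the lid's mid plane
- hasp (a joint): angle of the hasp leaf against the lid in rad: 0 = folded forward, flat over the staple once the lid is shut; grows as it swings up and back over the lid. The leaf is a steel strap 76 mm long from its hinge, 36 mm wide, 2.5 mm thick, with a slot 34 x 11 mm that starts 22 mm from the hinge. Stiff: stays where it is left, about 1 N at the tip moves it
- hasp_hinge (a point): middle of the leaf's hinge axis, along y on the lid's front edge, 30 mm left of the lid's middle, 3 mm above its mid plane; with the lid shut at (-52, 30, 109) mm in the washer's frame. Folded over, the leaf runs forward from it with its top 6 mm below this axis, at z 103 mm
- hasp_tip (a point): free end of the hasp leaf, middle of its width and thickness, 76 mm from the hinge axis and 7 mm off to the leaf's underside
- staple_eye (a point): middle of the opening that the staple's loop leaves above the folded leaf; in the washer's frame at (-90, 30, 112) mm; same axes. The staple is an upright U of 5 mm steel bar on the deck, 24 mm wide (along x), top at z 127 mm; the opening, 14 mm wide and 19 mm high, is passed along y. Deck free for 75 mm on its left (+y), 60 mm on its right
- dial (a joint): angle of the programme dial in rad, positive counter-clockwise seen from above; 0 = pointer straight to the washer's rear (+x). The one long mark, with a small round stud beyond it, is at -0.8 (to the right of the rear); the other marks are short, 0.4 apart. Turns either way between -1.7 and 2.6 and stays where it is left (friction 0.05 N m)
- dial_centre (a point): on the dial's upright axis, at its top; in the washer's frame at (-92, -75, 126) mm. Round skirt 42 mm across up to z 108 mm, on it a pointer bar 38 mm long, 11 mm wide, z 108 to 126 mm, with a white line on top from the middle to its pointing end
- pin: loose steel locking pin, 0.1 kg: smooth shaft 8 mm thick, 55 mm long, nose tapered, and an eight-sided grip 16 mm across flats, 45 mm long. Origin on the axis at the shoulder where shaft meets grip; own x along the shaft (nose at x 55 mm, grip -45 to 0). Lies on a flat of the grip, axis 8 mm up. Fully home, the shoulder touches the staple's loop
- bearing_6206: used ball bearing, steel ring 62 mm outside diameter, 16 mm thick, open bore; origin: centre of its underside, z along its axis. Absent in some starts
- bearing_6305: used ball bearing, steel ring 62 mm outside diameter, 17 mm thick, open bore; origin: centre of its underside, z along its axis. Absent in some starts
- bearing_6204: used ball bearing, steel ring 47 mm outside diameter, 14 mm thick, open bore; origin: centre of its underside, z along its axis. Absent in some starts
- bearing_6202: used ball bearing, steel ring 35 mm outside diameter, 11 mm thick, open bore; origin: centre of its underside, z along its axis. Absent in some starts
- grease_tin: bystander: tin 65 mm across, 53 mm high; leave alone
- card_box: bystander: small card box 69 x 68 x 20 mm; leave alone

How it is judged (in metres and radians):
On the way, in this order (a step that is already met when the one before it is completed fails the run):
1. every bearing lies flat on the basket's floor (x of bearing_6206 in the frame of basket_floor between -0.078 and 0.078 m and y of bearing_6206 in the frame of basket_floor between -0.1025 and 0.1025 m and ((z of bearing_6206 in the frame of basket_floor between -0.006 and 0.006 m and angle between bearing_6206's own z axis and vertical below 0.15 rad) or (z of bearing_6206 in the frame of basket_floor between 0.01 and 0.022 m and angle between bearing_6206's own z axis and vertical above 2.99 rad)) and x of bearing_6305 in the frame of basket_floor between -0.078 and 0.078 m and y of bearing_6305 in the frame of basket_floor between -0.1025 and 0.1025 m and ((z of bearing_6305 in the frame of basket_floor between -0.006 and 0.006 m and angle between bearing_6305's own z axis and vertical below 0.15 rad) or (z of bearing_6305 in the frame of basket_floor between 0.011 and 0.023 m and angle between bearing_6305's own z axis and vertical above 2.99 rad)) and x of bearing_6204 in the frame of basket_floor between -0.078 and 0.078 m and y of bearing_6204 in the frame of basket_floor between -0.1025 and 0.1025 m and ((z of bearing_6204 in the frame of basket_floor between -0.006 and 0.006 m and angle between bearing_6204's own z axis and vertical below 0.15 rad) or (z of bearing_6204 in the frame of basket_floor between 0.008 and 0.02 m and angle between bearing_6204's own z axis and vertical above 2.99 rad)) and x of bearing_6202 in the frame of basket_floor between -0.078 and 0.078 m and y of bearing_6202 in the frame of basket_floor between -0.1025 and 0.1025 m and ((z of bearing_6202 in the frame of basket_floor between -0.006 and 0.006 m and angle between bearing_6202's own z axis and vertical below 0.15 rad) or (z of bearing_6202 in the frame of basket_floor between 0.005 and 0.017 m and angle between bearing_6202's own z axis and vertical above 2.99 rad))), for 0.2 s.
2. then the lid is fully shut over them (all of step 1 and value of joint lid below 0.03 rad), for 0.2 s.
3. then the hasp is swung flat over the staple (value of joint lid below 0.03 rad and value of joint hasp below 0.06 rad), for 0.2 s.
4. then the pin is pushed home through the staple's loop (all of step 3 and distance between pin and staple_eye below 0.013 m and angle between the x axis of pin and the y axis of staple_eye, either way round below 0.25 rad), for 0.2 s.
5. then the dial's pointer is brought to the long mark (all of step 4 and value of joint dial between -0.9 and -0.7 rad), for 0.2 s.
At the end, for the whole second after the job is handed in: Every bearing flat on the basket floor (either face up, 0.15 rad); lid below 0.03 rad; hasp below 0.06 rad; pin through the loop, shoulder within 13 mm of the opening's middle (10 mm from touching), axis within 0.25 rad of the loop's; dial within 0.1 rad of the long mark; all at rest (all of step 1 and all of step 5 and linear speed of pin below 0.02 m/s and velocity of joint dial between -0.1 and 0.1 rad/s).
It fails at once if the lid is slammed (faster than 3 rad/s) (velocity of joint lid below -3 rad/s).
It fails at once if the grease tin or the card box is moved by more than 20 mm (distance of any of grease_tin, card_box from where it was at the start of the episode above 0.02 m).
Of bearing_6206, bearing_6305, bearing_6204, bearing_6202 only 2 to 4 are there at a start; the rules pass over those that are not, and their reading is None.
At some moment in a run one of bearing_6206, bearing_6305, bearing_6204, bearing_6202, pin may be knocked a few centimetres aside while the robot is not near it.
Once in a run the grip may slacken for a moment while it holds something.
It also fails if it takes over 210 s, if anything falls off the work surface, if the arm or the gripper's body presses on something with over 40 N, if the wrist force passes 120 N, or if a joint passes its speed limit or range.

## Working session

There is one attempt and no reset: what is moved stays moved. The work goes in short steps, Python scripts to look and compute and a tool call to move; the robot and the scene stay as the last step left them, time stands still between calls to the robot, and variables do not carry over. Pictures are saved under pics/ and viewed, at most 14 in all, crops included, and the job is handed in when it is done.

Besides the shell and the picture viewer there is one more tool, called after "Request:" by a JSON object that holds its "api" and its "payload", one argument or row to a line. play_rows: Moves the arm, as the interface text tells. Its arguments: {"type":"object","properties":{"targets":{"type":"array"}},"required":["targets"]}

```bash
mkdir -p pics && cat > h.py <<'E'
from cell import ctrl
import numpy as np, cv2
from scipy.spatial.transform import Rotation as R
def pose():
    s=ctrl.read_state(); T=np.eye(4)
    T[:3,:3]=R.from_euler('xyz',s['tool_rot']).as_matrix(); T[:3,3]=s['eef_pos']; return T
def cam(name):
    c=ctrl.calibration(name); E=np.array(c['extrinsics']) if 'extrinsics' in c else pose()@np.array(c['mount'])
    f=210/np.tan(np.radians(c['vfov'])/2); K=np.array([[f,0,c['cx']],[0,f,c['cy']],[0,0,1.]])
    return K,np.array([c['k1'],0,0,0.]),E
def shot(name):
    K,d,E=cam(name); im,dep=ctrl.get_image(name); return im,dep,(K,d,E)
def rays(px,C):
    K,d,E=C; return cv2.undistortPoints(np.array(px,float).reshape(-1,1,2),K,d).reshape(-1,2)
def onplane(px,C,z):
    n=rays(px,C); E=C[2]; r=np.c_[n,np.ones(len(n))]@E[:3,:3].T
    return E[:3,3]+r*((z-E[2,3])/r[:,2])[:,None]
def pts(mask,dep,C):
    v,u=np.nonzero(mask&(dep>0)); n=rays(np.c_[u,v],C); z=dep[v,u]
    return np.c_[n*z[:,None],z]@C[2][:3,:3].T+C[2][:3,3]
def proj(P,C):
    K,d,E=C; W=np.linalg.inv(E); q,_=cv2.projectPoints(np.array(P,float).reshape(-1,1,3),cv2.Rodrigues(W[:3,:3])[0],W[:3,3],K,d); return q.reshape(-1,2)
def save(n,im): cv2.imwrite('pics/'+n+'.png',im[...,::-1])
def totool(p):
    T=pose(); return T[:3,:3].T@(np.array(p)-T[:3,3])
E
python3 - <<'E'
from h import *
s=ctrl.read_state(); print(s['eef_pos'],s['tool_rot'],s['width'],ctrl.finger_overhang,s['clock'])
for c in ('scene','top'):
    im,dep,C=shot(c); save(c+'0',im); print(c,np.round(C[2],2).tolist())
    np.savez(c+'0.npz',im=im,dep=dep,K=C[0],d=C[1],E=C[2])
    for n in ['washer','lid','hasp','dial','pin','bearing_6206','bearing_6305','bearing_6204','bearing_6202','grease_tin','card_box']:
        for r in ctrl.trace(c,n)[:3]:
            P=pts(r['pixels'],dep,C)
            print(n,round(r['confidence'],2),np.round(r['bbox']).tolist(),np.round(np.median(P,0)) if len(P) else None, np.round(np.percentile(P,[2,98],axis=0)).tolist() if len(P) else '')
E
```

```text
[293.39826517 579.3660252  255.39131578] [-3.13969436e+00  2.12681651e-05  2.67277913e+00] 85.5180521350401 25.0 0.0
scene [[0.89, -0.25, 0.38, 180.97], [-0.45, -0.54, 0.71, -823.43], [0.02, -0.81, -0.59, 731.66], [0.0, 0.0, 0.0, 1.0]]
washer 0.7 [162.0, 79.0, 317.0, 242.0] [602.  98.  99.] [[415.0, 6.0, 16.0], [711.0, 243.0, 270.0]]
lid 0.93 [253.0, 81.0, 312.0, 183.0] [690. 115. 200.] [[669.0, 16.0, 109.0], [770.0, 237.0, 274.0]]
hasp 0.43 [283.0, 86.0, 312.0, 94.0] [748. 156. 270.] [[712.0, 139.0, -0.0], [1077.0, 737.0, 279.0]]
dial 0.77 [196.0, 181.0, 219.0, 199.0] [460.  46. 110.] [[444.0, 35.0, 102.0], [481.0, 79.0, 129.0]]
pin 0.82 [260.0, 318.0, 310.0, 328.0] [ 497. -301.   13.] [[446.0, -319.0, 5.0], [522.0, -268.0, 19.0]]
bearing_6206 0.69 [321.0, 288.0, 350.0, 313.0] [ 605. -291.   14.] [[576.0, -317.0, 4.0], [634.0, -260.0, 19.0]]
bearing_6206 0.66 [313.0, 249.0, 336.0, 268.0] [ 650. -175.   13.] [[629.0, -196.0, 5.0], [672.0, -151.0, 17.0]]
bearing_6206 0.64 [275.0, 268.0, 291.0, 284.0] [ 542. -176.    9.] [[527.0, -192.0, 1.0], [560.0, -156.0, 14.0]]
bearing_6305 0.69 [
[... 3011 characters left out ...]
5.0, 0.0], [673.0, -155.0, 16.0]]
bearing_6204 0.48 [312.0, 226.0, 325.0, 239.0] [ 544. -177.    9.] [[529.0, -191.0, 1.0], [559.0, -161.0, 14.0]]
bearing_6202 0.68 [351.0, 193.0, 372.0, 220.0] [ 607. -289.   14.] [[579.0, -317.0, 1.0], [636.0, -261.0, 19.0]]
bearing_6202 0.58 [309.0, 178.0, 328.0, 197.0] [ 651. -175.   12.] [[630.0, -195.0, 0.0], [673.0, -155.0, 16.0]]
bearing_6202 0.48 [312.0, 226.0, 325.0, 239.0] [ 544. -177.    9.] [[529.0, -191.0, 1.0], [559.0, -161.0, 14.0]]
grease_tin 0.56 [262.0, 128.0, 283.0, 161.0] [752. -64.  51.] [[727.0, -94.0, 0.0], [786.0, -34.0, 55.0]]
card_box 0.92 [361.0, 151.0, 395.0, 183.0] [ 713. -334.   19.] [[678.0, -371.0, 3.0], [749.0, -298.0, 23.0]]
```

```bash
python3 - <<'E'
import cv2
im=cv2.imread('pics/top0.png')[80:300,90:410]; cv2.imwrite('pics/top0c.png',cv2.resize(im,None,fx=2.5,fy=2.5,interpolation=cv2.INTER_CUBIC))
im=cv2.imread('pics/scene0.png')[60:340,150:430]; cv2.imwrite('pics/scene0c.png',cv2.resize(im,(600,600),interpolation=cv2.INTER_CUBIC))
E
```

```text
(no output)
```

View pics/top0c.png

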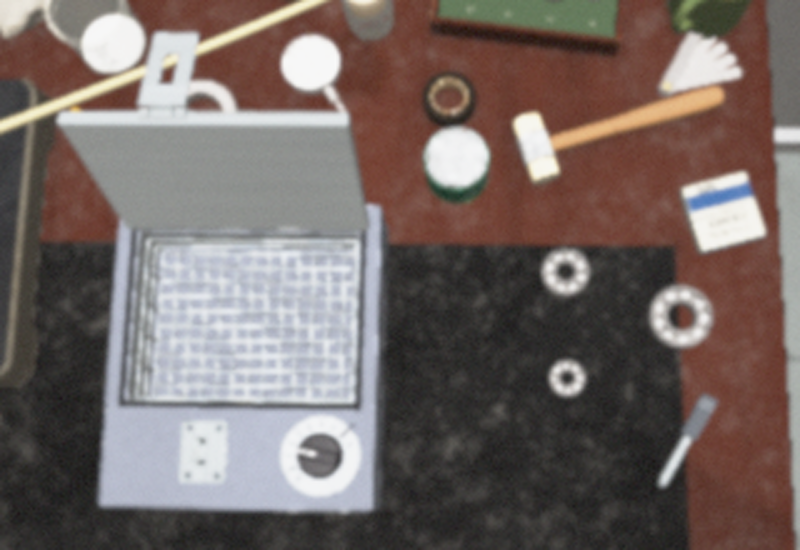

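View pics/scene0c.png

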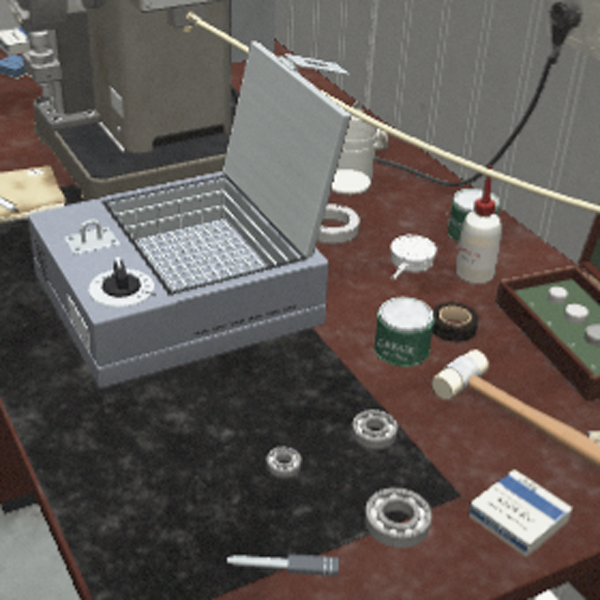

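The picture shows three bearings: 62 mm at top-crop (680,316), 47 mm at (565,272) and 35 mm at (567,378). The pin's nose points to the lower left. The lid is open and leans back with the hasp folded behind it. The dial points left, at about +1.4. Next I fit the washer pose and check the pole and the ring behind the lid.

```bash
python3 - <<'E'
from h import *
from scipy.optimize import minimize
al=[]
for c in ('scene','top'):
    D=np.load(c+'0.npz'); C=(D['K'],D['d'],D['E']); dep=D['dep']; P=pts(np.ones(dep.shape,bool),dep,C)
    m=(abs(P[:,2]-100)<4)&(P[:,0]>380)&(P[:,0]<720)&(P[:,1]>-30)&(P[:,1]<280); Q=P[m]
    r=cv2.minAreaRect(Q[:,:2].astype(np.float32)); print(c,'deck',r,np.median(Q[:,2]))
    print(np.percentile(Q[:,:2],[0.5,99.5],axis=0))
    b=(abs(P[:,2]-43)<5)&(P[:,0]>480)&(P[:,0]<700)&(P[:,1]>0)&(P[:,1]<240); print('basket',np.percentile(P[b][:,:2],[1,99],axis=0),np.median(P[b],0))
    # lid plane
    m=(P[:,2]>130)&(P[:,2]<265)&(P[:,0]>640)&(P[:,0]<740)&(P[:,1]>20)&(P[:,1]<230)
    q=P[m]; ctr=q.mean(0); u,s,v=np.linalg.svd((q-ctr)[::5]); print('lid n',v[2],s[2]/np.sqrt(len(q)/5),'top',np.percentile(q[:,2],99.5),'angle',np.arctan2(abs(v[2][0]),-v[2][2]*np.sign(v[2][0])), 'yaw', np.arctan2(v[2][1],v[2][0]),ctr)
    if c=='top':
        for uv in [(174,118),(166,112),(100,130),(130,118),(190,95),(215,82),(155,98),(152,105),(160,125),(148,122),(270,120)]:
            z=dep[uv[1],uv[0]]; mm=np.zeros(dep.shape,bool); mm[uv[1],uv[0]]=1; print(uv,np.round(pts(mm,dep,C)))
E
```

```text
scene deck ((553.07373046875, 128.89508056640625), (278.4267272949219, 251.73268127441406), 0.5670064091682434) 101.07615812614563
[[415.44815404   5.31541204]
 [687.57613917 251.71073805]]
basket [[491.74189143   5.40053405]
 [678.50346301 234.31001411]] [602.33225251 156.58011873  41.99487726]
lid n [-0.97475127  0.00448783  0.22324835] 1.2532634180667932 top 264.29360480987 angle 1.3456483561049049 yaw 3.136988607052451 [688.94286488 117.70671854 199.77480062]
top deck ((555.3212280273438, 128.14768981933594), (245.85926818847656, 279.41485595703125), 89.70445251464844) 99.41815650349304
[[416.53636634   5.97740448]
 [681.47695437 249.58620019]]
basket [[521.65229553  36.56879061]
 [667.2604144  228.61508529]] [592.46121022 131.22162509  40.28354797]
lid n [-0.9754449   0.00143414  0.22023895] 0.8959848375843263 top 264.54146433259433 angle 1.3487366687148699 yaw 3.140122409715499 [690.45135321 123.90964343 202.57107811]
(174, 118) [[841. 196.   9.]]
(166, 112) [[861. 221.   1.]]
(100, 130) [[787. 365.  62.]]
(130, 118) [[845. 317.  -0.]]
(190, 95) [[912. 160.  -3.]]
(215, 82) [[852.  61. 180.]]
(155, 98) [[776. 165. 258.]]
(152, 105) [[759. 168. 264.]]
(160, 125) [[714. 146. 273.]]
(148, 122) [[834. 268.  -1.]]
(270, 120) [[839. -57.   1.]]
```

```bash
python3 - <<'E'
import cv2,numpy as np
im=cv2.imread('pics/scene0.png'); a=im[130:190,280:360]; t=cv2.imread('pics/top0.png')[95:135,150:210]
b=im[240:330,250:360]
f=lambda x,s:cv2.resize(x,s,interpolation=cv2.INTER_CUBIC)
cv2.imwrite('pics/ring.png',np.hstack([f(a,(400,300)),f(b,(366,300))]))
D=np.load('scene0.npz')['dep']
from h import *
d=np.load('scene0.npz'); C=(d['K'],d['d'],d['E'])
m=np.zeros(D.shape,bool); m[145:190,295:325]=1; P=pts(m,D,C); q=P[(P[:,2]>4)&(P[:,2]<40)&(P[:,0]>760)]; print(len(q),np.percentile(q,[2,50,98],axis=0).round())
E
```

```text
323 [[787. 146.   4.]
 [835. 206.  14.]
 [916. 294.  22.]]
```

View pics/ring.png

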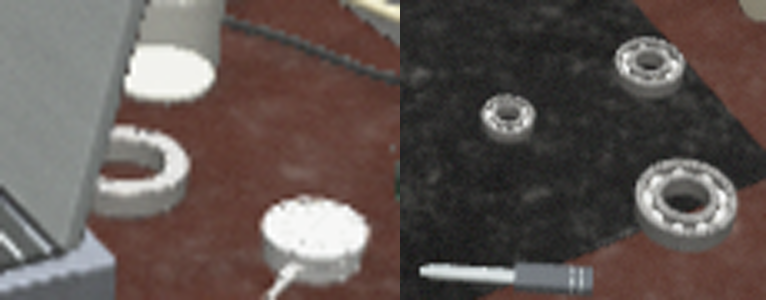

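The ring behind the lid is a plain tape roll with no cage, so it is not a bearing. There are three bearings in all. I start moving.

Request:
{"api": "play_rows", "payload": {
  "targets": [
    [0,-3.6,-3.4,0,6.3],
    [0,-7.2,-6.8,0,12.6],
    [0,-10.8,-10.2,0,18.9],
    [0,-14.4,-13.6,0,25.2],
    [0,-18,-17,0,31.5],
    [0,-21.6,-20.4,0,37.8],
    [0,-25.2,-23.8,0,44.1],
    [0,-28.8,-27.2,0,50.4],
    [0,-32.4,-30.6,0,56.7],
    [0,-36,-34,0,63]
  ]
}}

```text
clock: 2.2
eef_pos: [461.7, 112.2, 256.7]
tool_rot: [3.141, -0.001, 1.569]
force: [1.1, 0.8, -0.0]
width: 85.3
gripper_force: 0.0
```

```bash
cat >> h.py <<'E'
def plan(p,yaw=None):
    s=ctrl.read_state(); t=totool(p)/10; a=s['tool_rot'][2]
    print('t%.1f tcp'%s['clock'],np.round(s['eef_pos'],1),'rpy',np.round(s['tool_rot'],3),'w %.1f'%s['width'],'F',np.round(s['force'],1),'shift cm',np.round(t,2),'' if yaw is None else 'spin %.1f'%(-np.degrees((yaw-a+np.pi)%(2*np.pi)-np.pi)))
E
python3 - <<'E'
from h import *
plan([606,-290,150],np.pi/2); print(np.round(ctrl.read_state()['qpos'],2)); print(np.round(ctrl.calibration('wrist')['mount'],2),ctrl.calibration('wrist')['vfov'])
E
```

```text
t2.2 tcp [461.7 112.2 256.7] rpy [ 3.141e+00 -1.000e-03  1.569e+00] w 85.3 F [ 1.1  0.8 -0. ] shift cm [-40.2   14.48  10.66] spin -0.1
[-0.57  0.4   0.37  2.   -0.21  0.78 -0.08]
[[  -0.     -0.95   -0.3    75.53]
 [   1.     -0.     -0.     -0.13]
 [   0.     -0.3     0.95 -118.11]
 [   0.      0.      0.      1.  ]] 66.83547893652289
```

Request:
{"api": "play_rows", "payload": {
  "targets": [
    [0,-4.0,1.5,1.0,0],
    [0,-8,3,2,0],
    [0,-12,4.5,3,0],
    [0,-16,6,4,0],
    [0,-20.5,7.5,5,0],
    [0,-25,9,6,0],
    [0,-29.5,10.5,7,0],
    [0,-34,12,8,0],
    [0,-38,13.5,9,0],
    [0,-40.2,14.5,10.6,0]
  ]
}}

```text
clock: 3.2
eef_pos: [607.8, -293.3, 150.8]
tool_rot: [3.139, 0.004, 1.569]
force: [-0.3, -0.5, -0.7]
width: 85.3
gripper_force: 0.0
```

```bash
cat >> h.py <<'E'
def ring(near,zt,camn='wrist',nm='bearing_6305'):
    "bearing seen by the wrist camera nearest to 'near': centre and diameter at height zt of its top"
    im,dep,C=shot(camn); best=None
    for r in ctrl.trace(camn,nm):
        m=r['pixels'].astype(np.uint8); cs,_=cv2.findContours(m,cv2.RETR_EXTERNAL,cv2.CHAIN_APPROX_NONE)
        if not cs: continue
        P=pts(r['pixels'],dep,C); top=P[abs(P[:,2]-zt)<3]
        if len(top)<30: continue
        c,d=cv2.minEnclosingCircle(top[:,:2].astype(np.float32)); e=np.hypot(c[0]-near[0],c[1]-near[1])
        x=(np.percentile(top[:,:2],1,axis=0)+np.percentile(top[:,:2],99,axis=0))/2
        print('conf %.2f'%r['confidence'],'circ',np.round(c,1),'d %.1f'%(2*d),'mid',np.round(x,1),'z90 %.1f'%np.percentile(P[:,2],90),'med',np.round(np.median(P,0),1),'ztop %.1f'%np.median(top[:,2]))
    return im
E
python3 - <<'E'
from h import *
im=ring([606,-290],16); save('w1',im); plan([606,-290,30],np.pi/2)
E
```

```text
conf 0.83 circ [ 607.5 -290.1] d 62.3 mid [ 607.5 -289.7] z90 17.1 med [ 607.4 -289.5   15.6] ztop 16.3
conf 0.83 circ [ 653.1 -175.1] d 47.2 mid [ 653.2 -175. ] z90 14.9 med [ 653.1 -174.4   13.3] ztop 14.2
t3.3 tcp [ 606.  -292.3  148. ] rpy [-3.139e+00  2.000e-03  1.568e+00] w 85.5 F [-0.7  0.4 -0.4] shift cm [ 0.26  0.03 11.8 ] spin -0.1
```

View pics/w1.png

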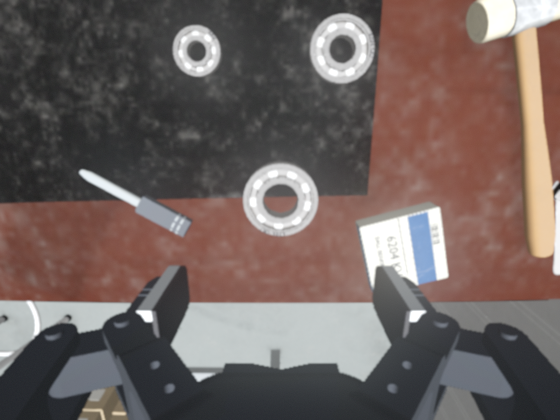

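The wrist picture shows the 62 mm bearing at (281,200), the 47 at (342,48), the 35 at (197,50), and the pin with its nose at (85,175). The box edge at (360,220) is close, so I narrow the jaws before descending.

Request:
{"api": "play_rows", "payload": {
  "targets": [
    [0.12,0.25,0.1,2,0],
    [0.12,0.25,0.1,4,0],
    [0.12,0.25,0.1,6,0],
    [0.12,0.25,0.1,8,0],
    [0.12,0.25,0.1,10,0],
    [0.12,0.25,0.1,11.5,0],
    [0.12,0.25,0.1,12.2,0],
    [0.12,0.25,0.1,12.2,0]
  ]
}}

```text
clock: 4.1
eef_pos: [607.7, -284.5, 27.6]
tool_rot: [-3.14, -0.001, 1.574]
force: [0.7, -0.4, 0.1]
width: 75.1
gripper_force: 0.0
```

```bash
python3 - <<'E'
from h import *
im,dep,C=shot('wrist'); save('w2',im); plan([607.5,-290,27])
E
```

```text
t4.2 tcp [ 608.3 -285.    28.4] rpy [-3.142 -0.     1.573] w 74.8 F [-0.3  0.5 -0.2] shift cm [-0.5  -0.08  0.14]
```

View pics/w2.png

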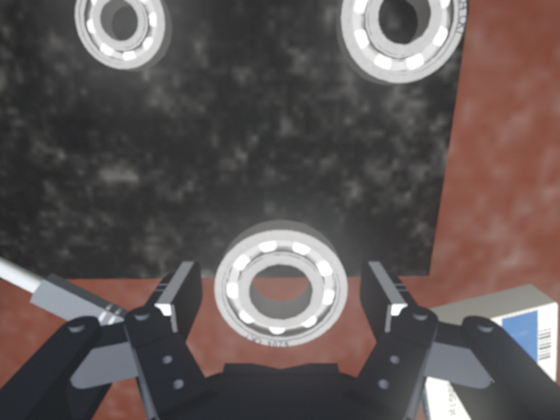

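Request:
{"api": "play_rows", "payload": {
  "targets": [
    [0.12,-0.5,0,0,0],
    [0.5,-0.5,0,0,0],
    [0.5,-0.5,0,0,0],
    [0.5,-0.5,0,0,0],
    [0.5,-0.5,0,0,0],
    [0.5,-0.5,0,0,0]
  ]
}}

```text
clock: 4.75
eef_pos: [608.3, -291.8, 30.4]
tool_rot: [3.14, 0.002, 1.572]
force: [-2.7, -1.1, 8.0]
width: 57.4
gripper_force: 62.0
```

Request:
{"api": "play_rows", "payload": {
  "targets": [
    [0.5,0,0,-0.5,0],
    [0.5,0,0,-1.5,0],
    [0.5,0,0,-3,0],
    [0.5,0,0,-5,0],
    [0.5,0,0,-7,0],
    [0.5,0,0,-7,0]
  ]
}}

```text
clock: 5.35
eef_pos: [610.5, -291.4, 102.3]
tool_rot: [3.135, 0.003, 1.573]
force: [0.6, 0.4, -1.6]
width: 58.2
gripper_force: 49.7
```

```bash
python3 - <<'E'
from h import *
im,dep,C=shot('wrist'); save('w3',im); plan([607.5,-290,27])
P=pts(ctrl.trace('wrist','bearing_6305')[0]['pixels'],dep,C); print(np.round(np.median(P,0)),np.percentile(P,[2,98],axis=0).round())
E
```

```text
t5.4 tcp [ 609.4 -290.8  100.4] rpy [3.138e+00 2.000e-03 1.573e+00] w 56.8 F [ 0.2 -0.3 -2.8] shift cm [ 0.09 -0.22  7.34] 
[ 653. -175.   13.] [[ 631. -197.    4.]
 [ 674. -155.   16.]]
```

View pics/w3.png

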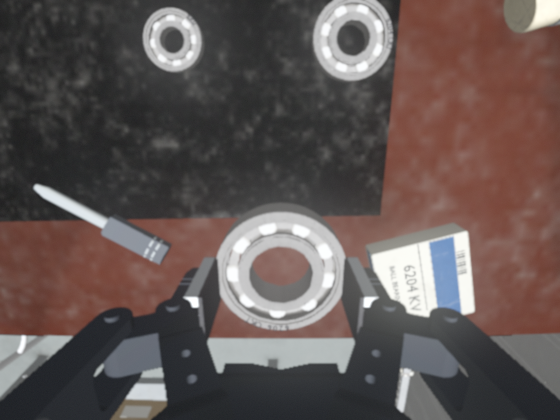

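The bearing is held flat. I carry it to the basket's right side at (582, 68).

Request:
{"api": "play_rows", "payload": {
  "targets": [
    [0.5,1,-0.2,-3,0],
    [0.5,4,-0.5,-6,0],
    [0.5,8,-1,-8,0],
    [0.5,12.5,-1.3,-8,0],
    [0.5,17,-1.6,-8,0],
    [0.5,21.5,-1.9,-8,0],
    [0.5,26,-2.1,-8,0],
    [0.5,30.5,-2.3,-8,0],
    [0.5,34,-2.5,-8,0],
    [0.5,35.9,-2.7,-8,0]
  ]
}}

```text
clock: 6.45
eef_pos: [578.9, 73.7, 176.9]
tool_rot: [-3.139, -0.002, 1.578]
force: [1.1, -1.0, -2.5]
width: 57.0
gripper_force: 65.1
```

Request:
{"api": "play_rows", "payload": {
  "targets": [
    [0.5,0,0,1,0],
    [0.5,0,0,3,0],
    [0.5,0,0,5,0],
    [0.5,0,0,5,0]
  ]
}}

```text
clock: 6.85
eef_pos: [577.6, 67.0, 124.9]
tool_rot: [-3.134, 0.002, 1.572]
force: [-1.1, 0.1, -2.1]
width: 56.8
gripper_force: 65.1
```

```bash
python3 - <<'E'
from h import *
im,dep,C=shot('wrist'); save('w4',im); plan([582,68,73],np.pi/2)
E
```

```text
t6.9 tcp [578.8  67.1 126.4] rpy [-3.137e+00  1.000e-03  1.572e+00] w 56.9 F [ 0.3 -0.3 -1.9] shift cm [0.09 0.35 5.34] spin 0.0
```

View pics/w4.png

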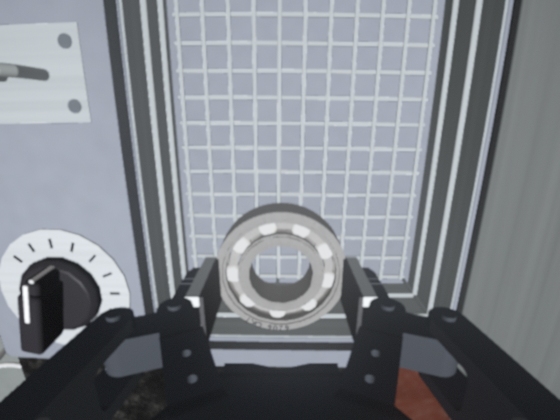

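Request:
{"api": "play_rows", "payload": {
  "targets": [
    [0.5,0.1,0.3,1.5,0],
    [0.5,0.1,0.3,3,0],
    [0.5,0.1,0.3,4.3,0],
    [0.5,0.1,0.3,5,0],
    [0.5,0.1,0.3,5,0]
  ]
}}

```text
clock: 7.4
eef_pos: [582.3, 69.6, 76.9]
tool_rot: [-3.139, 0.0, 1.573]
force: [-0.7, 0.6, -1.8]
width: 57.5
gripper_force: 65.1
```

Request:
{"api": "play_rows", "payload": {
  "targets": [
    [0.5,0,0,0.2,0],
    [0.5,0,0,0.35,0],
    [0.5,0,0,0.35,0]
  ]
}}

```text
clock: 7.7
eef_pos: [583.5, 69.8, 75.1]
tool_rot: [3.141, -0.0, 1.573]
force: [-0.2, -0.5, -3.1]
width: 57.2
gripper_force: 65.1
```

Request:
{"api": "play_rows", "payload": {
  "targets": [
    [0.5,0,0,0.15,0],
    [0.5,0,0,0.3,0],
    [0.5,0,0,0.3,0]
  ]
}}

```text
clock: 8.0
eef_pos: [583.6, 69.8, 73.4]
tool_rot: [3.141, -0.001, 1.573]
force: [-2.4, 0.1, 8.8]
width: 57.2
gripper_force: 66.4
```

Contact. I release and lift, then head for the 47 mm bearing.

Request:
{"api": "play_rows", "payload": {
  "targets": [
    [0.12,0,0,-0.1,0],
    [0.12,0,0,-0.2,0],
    [0.12,0,0,-0.2,0],
    [0.12,0,0,-2,0],
    [0.12,0,0,-5,0],
    [0.12,0,0,-9,0],
    [0.12,-3,0.5,-10,0],
    [0.12,-7.5,1.5,-10,0],
    [0.12,-12,3,-10,0],
    [0.12,-16,4.5,-10,0]
  ]
}}

```text
clock: 9.0
eef_pos: [629.0, -92.5, 172.2]
tool_rot: [3.141, 0.001, 1.573]
force: [0.2, -0.0, 0.5]
width: 75.5
gripper_force: 0.0
```

Request:
{"api": "play_rows", "payload": {
  "targets": [
    [0.12,-3,1,1,0],
    [0.12,-6,2,3,0],
    [0.12,-8,2.5,5,0],
    [0.12,-8,2.5,7,0],
    [0.12,-8,2.5,7,0],
    [0.12,-8,2.5,7,0]
  ]
}}

```text
clock: 9.6
eef_pos: [653.8, -169.4, 101.6]
tool_rot: [-3.141, -0.001, 1.574]
force: [0.1, -0.6, 0.4]
width: 74.9
gripper_force: 0.0
```

```bash
python3 - <<'E'
from h import *
ring([653,-175],14); plan([653,-175,27],np.pi/2)
im,dep,C=shot('top')
for r in ctrl.trace('top','bearing_6305'):
    P=pts(r['pixels'],dep,C); print('top',round(r['confidence'],2),np.round(np.median(P,0)),np.percentile(P[:,2],[10,90]).round())
E
```

```text
conf 0.95 circ [ 545.7 -174.6] d 35.8 mid [ 545.6 -175.2] z90 11.9 med [ 546.2 -174.9   10.4] ztop 11.6
conf 0.92 circ [ 653.  -174.9] d 47.1 mid [ 653.1 -174.5] z90 15.1 med [ 653.1 -174.2   13.6] ztop 14.2
t9.7 tcp [ 654.8 -169.4  103. ] rpy [3.14  0.    1.574] w 74.6 F [ 0.1  1.2 -0.1] shift cm [-0.56 -0.19  7.6 ] spin 0.2
top 0.48 [597.  95.  57.] [51. 60.]
top 0.37 [751. 157. 267.] [256. 276.]
```

Request:
{"api": "play_rows", "payload": {
  "targets": [
    [0.12,-0.3,-0.1,2,0],
    [0.12,-0.6,-0.2,4,0],
    [0.12,-0.6,-0.2,6,0],
    [0.12,-0.6,-0.2,7.4,0],
    [0.12,-0.6,-0.2,7.4,0],
    [0.12,-0.6,-0.2,7.4,0]
  ]
}}

```text
clock: 10.4
eef_pos: [652.4, -176.1, 28.4]
tool_rot: [3.141, 0.0, 1.574]
force: [0.1, 0.7, -0.1]
width: 75.4
gripper_force: 0.0
```

```bash
python3 - <<'E'
from h import *
ring([653,-175],14); plan([653,-175,27],np.pi/2)
E
```

```text
conf 0.94 circ [ 545.9 -174.8] d 35.8 mid [ 545.9 -175. ] z90 11.8 med [ 547.  -173.8   10.2] ztop 11.6
conf 0.92 circ [ 652.9 -174.7] d 47.6 mid [ 653.1 -174.2] z90 14.9 med [ 653.3 -173.5   13.5] ztop 14.1
t10.5 tcp [ 652.9 -176.3   29.1] rpy [3.140e+00 1.000e-03 1.573e+00] w 75.3 F [-0.1  0.4  0.5] shift cm [0.13 0.01 0.21] spin 0.1
```

Request:
{"api": "play_rows", "payload": {
  "targets": [
    [0.2,0.1,0,0,0],
    [0.6,0.1,0,0,0],
    [0.6,0.1,0,0,0],
    [0.6,0.1,0,0,0],
    [0.6,0.1,0,0,0],
    [0.6,0.1,0,0,0],
    [0.6,0.1,0,0,0]
  ]
}}

```text
clock: 11.2
eef_pos: [652.5, -175.1, 29.1]
tool_rot: [3.14, -0.0, 1.573]
force: [-0.7, 1.3, 6.2]
width: 42.5
gripper_force: 59.9
```

```bash
python3 - <<'E'
from h import *
save('w5',ring([653,-175],14)); plan([653,-175,27],np.pi/2)
E
```

```text
conf 0.85 circ [ 545.9 -174.8] d 35.7 mid [ 545.9 -175.1] z90 11.8 med [ 547.2 -173.6   10.2] ztop 11.5
t11.3 tcp [ 652.5 -175.1   29.1] rpy [ 3.14  -0.     1.573] w 42.5 F [-1.3  0.6  5.9] shift cm [0.01 0.05 0.21] spin 0.1
```

Request:
{"api": "play_rows", "payload": {
  "targets": [
    [0.6,0,0,-1,0],
    [0.6,0,0,-4,0],
    [0.6,0,-0.5,-8,0],
    [0.6,4,-1.5,-11,0],
    [0.6,8,-2.5,-14,0],
    [0.6,12.5,-3.5,-14,0],
    [0.6,17,-4.5,-14,0],
    [0.6,21.5,-5.5,-14,0],
    [0.6,26,-6,-14,0],
    [0.6,29.5,-6.5,-14,0]
  ]
}}

```text
clock: 12.3
eef_pos: [585.3, 123.3, 168.2]
tool_rot: [-3.141, -0.002, 1.576]
force: [0.4, 0.6, -1.5]
width: 42.9
gripper_force: 61.3
```

Request:
{"api": "play_rows", "payload": {
  "targets": [
    [0.6,1.5,0,0,0],
    [0.6,3,0,0,0],
    [0.6,3,0,0,0]
  ]
}}

```text
clock: 12.6
eef_pos: [586.3, 151.4, 167.9]
tool_rot: [3.141, -0.001, 1.575]
force: [0.6, -0.1, -0.9]
width: 42.3
gripper_force: 61.3
```

```bash
python3 - <<'E'
from h import *
im,dep,C=shot('wrist'); save('w6',im); plan([587,150,73],np.pi/2)
im,dep,C=shot('top'); save('top1',im)
for r in ctrl.trace('top','bearing_6305'):
    P=pts(r['pixels'],dep,C); print('top',round(r['confidence'],2),r['bbox'],np.round(np.median(P,0)),np.percentile(P,[2,98],axis=0).round())
E
```

```text
t12.7 tcp [586.4 149.2 167.9] rpy [3.141e+00 1.000e-03 1.573e+00] w 42.8 F [-0.2 -0.2 -2.3] shift cm [0.09 0.05 9.49] spin 0.1
top 0.66 [203.2, 200.0, 224.1, 227.1] [580.  74.  57.] [[553.  44.  46.]
 [609.  99.  61.]]
top 0.43 [172.8, 194.0, 186.0, 212.8] [585. 138. 150.] [[567. 128.  38.]
 [614. 175. 154.]]
```

View pics/w6.png

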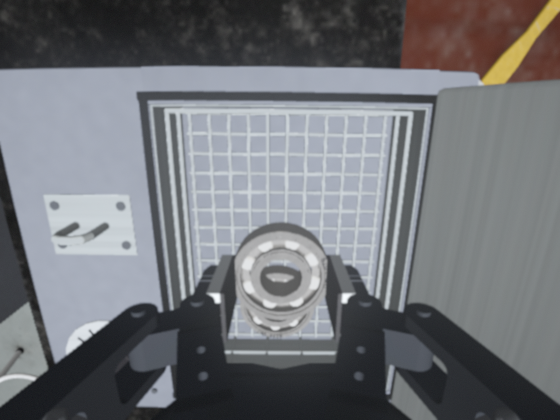

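The first bearing lies flat at about (581,72). The second is held level over the free middle of the basket, at px (282,270). I lower it.

Request:
{"api": "play_rows", "payload": {
  "targets": [
    [0.6,0,0,2.5,0],
    [0.6,0,0,5,0],
    [0.6,0,0,7.5,0],
    [0.6,0,0,8.7,0],
    [0.6,0,0,9.1,0],
    [0.6,0,0,9.3,0],
    [0.6,0,0,9.3,0]
  ]
}}

```text
clock: 13.45
eef_pos: [586.8, 149.4, 75.6]
tool_rot: [3.14, -0.0, 1.573]
force: [0.8, 0.3, -0.9]
width: 42.7
gripper_force: 61.2
```

Request:
{"api": "play_rows", "payload": {
  "targets": [
    [0.6,0,0,0.2,0],
    [0.6,0,0,0.35,0],
    [0.6,0,0,0.35,0]
  ]
}}

```text
clock: 13.75
eef_pos: [586.6, 149.9, 72.1]
tool_rot: [3.14, -0.001, 1.573]
force: [-0.0, -0.3, 1.9]
width: 42.4
gripper_force: 61.6
```

Request:
{"api": "play_rows", "payload": {
  "targets": [
    [0.35,0,0,0,0],
    [0.3,0,0,-0.1,0],
    [0.3,0,0,-0.1,0],
    [0.3,0,0,-3,0],
    [0.3,0,0,-7,0],
    [0.3,-2,0,-10,0],
    [0.3,-6.5,-0.5,-10,0],
    [0.3,-11,-1,-10,0],
    [0.3,-15.5,-2,-10,0],
    [0.3,-20,-2.5,-10,0]
  ]
}}

```text
clock: 14.75
eef_pos: [560.6, -51.9, 171.4]
tool_rot: [-3.141, -0.0, 1.573]
force: [0.5, 0.3, 0.5]
width: 59.4
gripper_force: 0.0
```

Request:
{"api": "play_rows", "payload": {
  "targets": [
    [0.3,-4,-0.5,0,0],
    [0.3,-8,-1,1,0],
    [0.3,-12,-1.5,3,0],
    [0.3,-12.5,-1.5,7,0],
    [0.3,-12.5,-1.5,10,0],
    [0.3,-12.5,-1.5,10,0],
    [0.3,-12.5,-1.5,10,0]
  ]
}}

```text
clock: 15.45
eef_pos: [546.9, -175.3, 71.4]
tool_rot: [-3.141, -0.0, 1.573]
force: [1.5, -0.0, 1.3]
width: 60.1
gripper_force: 0.0
```

```bash
python3 - <<'E'
from h import *
ring([546,-175],11); plan([546,-175,27],np.pi/2)
im,dep,C=shot('top')
for r in ctrl.trace('top','bearing_6305'):
    P=pts(r['pixels'],dep,C); print('top',round(r['confidence'],2),np.round(np.median(P,0)),np.percentile(P,[2,98],axis=0).round())
E
```

```text
conf 0.94 circ [ 545.5 -175.5] d 35.6 mid [ 545.4 -175.1] z90 12.0 med [ 545.7 -174.8   10.6] ztop 11.1
t15.6 tcp [ 548.1 -175.4   72.9] rpy [3.139e+00 1.000e-03 1.574e+00] w 59.9 F [0.  0.1 0.2] shift cm [ 0.04 -0.23  4.59] spin 0.2
top 0.94 [582.  72.  56.] [[554.  44.  41.]
 [609. 100.  61.]]
top 0.64 [585. 149.  54.] [[564. 128.  45.]
 [607. 171.  59.]]
top 0.27 [694. 137. 217.] [[670.  19. 112.]
 [778. 234. 275.]]
```

Request:
{"api": "play_rows", "payload": {
  "targets": [
    [0.3,0,-0.2,1.5,0],
    [0.3,0,-0.2,3,0],
    [0.3,0,-0.2,4.4,0],
    [0.3,0,-0.2,4.4,0],
    [0.7,0,-0.2,4.4,0],
    [0.7,0,-0.2,4.4,0],
    [0.7,0,-0.2,4.4,0],
    [0.7,0,-0.2,4.4,0],
    [0.7,0,-0.2,4.4,0],
    [0.7,0,-0.2,4.4,0]
  ]
}}

```text
clock: 16.65
eef_pos: [545.2, -175.6, 28.0]
tool_rot: [3.141, 0.0, 1.573]
force: [-0.9, 0.0, 6.1]
width: 31.1
gripper_force: 59.5
```

Request:
{"api": "play_rows", "payload": {
  "targets": [
    [0.7,0,0,-1,0],
    [0.7,0,0,-4,0],
    [0.7,0.5,0,-8.5,0],
    [0.7,4,0.5,-12,0],
    [0.7,8.5,1,-14,0],
    [0.7,13,1.5,-14,0],
    [0.7,17.5,2,-14,0],
    [0.7,22,2.5,-14,0],
    [0.7,26.5,3,-14,0],
    [0.7,31,3.5,-14,0]
  ]
}}

```text
clock: 17.65
eef_pos: [579.0, 136.8, 167.9]
tool_rot: [3.141, -0.0, 1.573]
force: [1.5, 0.4, -0.2]
width: 30.9
gripper_force: 59.6
```

Request:
{"api": "play_rows", "payload": {
  "targets": [
    [0.7,3,0.2,0,0],
    [0.7,6,0.5,0,0],
    [0.7,6.5,0.5,2.5,0],
    [0.7,6.5,0.5,5,0],
    [0.7,6.5,0.5,7.5,0],
    [0.7,6.5,0.5,9,0],
    [0.7,6.5,0.5,9.3,0],
    [0.7,6.5,0.5,9.3,0]
  ]
}}

```text
clock: 18.45
eef_pos: [584.2, 199.6, 74.5]
tool_rot: [-3.142, 0.0, 1.573]
force: [-0.1, -0.2, -0.7]
width: 30.7
gripper_force: 59.5
```

Request:
{"api": "play_rows", "payload": {
  "targets": [
    [0.7,0,0,0.2,0],
    [0.7,0,0,0.4,0],
    [0.7,0,0,0.4,0]
  ]
}}

```text
clock: 18.75
eef_pos: [584.7, 199.9, 71.1]
tool_rot: [3.14, -0.001, 1.573]
force: [1.1, -0.1, 0.9]
width: 30.7
gripper_force: 59.6
```

Request:
{"api": "play_rows", "payload": {
  "targets": [
    [0.7,0,0,0.1,0],
    [0.45,0,0,0.1,0],
    [0.45,0,0,0,0],
    [0.45,0,0,0,0],
    [0.45,0,0,-3,0],
    [0.45,0,0,-7,0],
    [0.45,-2,0,-11,0],
    [0.45,-4,0,-15,0],
    [0.45,-6,0,-19,0],
    [0.45,-6,0,-19,0]
  ]
}}

```text
clock: 19.75
eef_pos: [587.7, 135.6, 266.4]
tool_rot: [3.131, -0.0, 1.568]
force: [0.9, -0.2, 0.6]
width: 47.0
gripper_force: 0.0
```

```bash
python3 - <<'E'
from h import *
im=ring([585,200],54); save('w7',im); plan([750,62,330],np.pi/2)
for c in('scene','top'):
    D=np.load(c+'0.npz'); C=(D['K'],D['d'],D['E']); P=pts(np.ones(D['dep'].shape,bool),D['dep'],C)
    for y in range(-20,160,30):
        q=P[(abs(P[:,1]-y)<10)&(P[:,0]>735)&(P[:,0]<1000)&(P[:,2]>70)&(P[:,2]<500)]
        print(c,y,len(q),np.round(np.median(q,0)) if len(q) else '', np.round(np.percentile(q[:,0],[2,98])) if len(q) else '', np.round(np.percentile(q[:,2],[2,98])) if len(q) else '')
E
```

```text
conf 0.96 circ [584.6 200.2] d 35.3 mid [584.2 199.6] z90 55.1 med [584.5 200.7  53.6] ztop 54.0
conf 0.87 circ [586.1 149.7] d 46.8 mid [586.  150.3] z90 58.1 med [587.1 150.5  56.5] ztop 54.8
conf 0.78 circ [583.3  73.4] d 60.3 mid [583.3  73.4] z90 60.2 med [583.3  73.1  58.4] ztop 54.8
t19.9 tcp [584.4 139.4 261.2] rpy [ 3.140e+00 -1.000e-03  1.572e+00] w 47.0 F [-0.6  0.5 -0.9] shift cm [-7.76 16.56 -6.86] spin 0.1
scene -20 30 [900. -21. 174.] [893. 906.] [168. 178.]
scene 10 108 [920.  14.  81.] [878. 945.] [ 71. 179.]
scene 40 119 [917.  35. 110.] [863. 933.] [ 73. 182.]
scene 70 27 [851.  70. 184.] [844. 857.] [178. 187.]
scene 100 28 [833.  99. 190.] [825. 844.] [185. 195.]
scene 130 35 [812. 132. 197.] [743. 824.] [191. 271.]
top -20 38 [900. -19. 174.] [894. 908.] [170. 177.]
top 10 95 [915.  13.  85.] [879. 937.] [ 71. 178.]
top 40 149 [916.  37. 105.] [863. 935.] [ 72. 182.]
top 70 39 [850.  72. 184.] [843. 859.] [180. 188.]
top 100 40 [832. 100. 190.] [825. 840.] [186. 193.]
top 130 59 [812. 134. 197.] [740. 822.] [192. 271.]
```

View pics/w7.png

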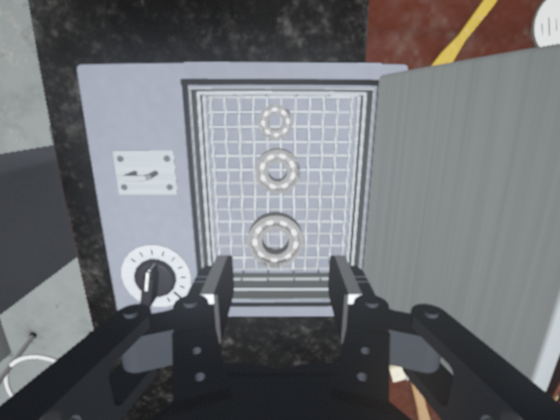

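All three bearings lie flat in the basket. Now I go over the lid and behind it with the fingers shut.

Request:
{"api": "play_rows", "payload": {
  "targets": [
    [1,-2,0,-3,0],
    [1,-4,0,-6,0],
    [1,-6,2,-7.5,0],
    [1,-7.8,5,-7.5,0],
    [1,-7.8,9,-7.5,0],
    [1,-7.8,13,-7.5,0],
    [1,-7.8,16.8,-7.5,0],
    [1,-7.8,16.8,-7.5,0],
    [1,-7.8,16.8,-7.5,0]
  ]
}}

```text
clock: 20.75
eef_pos: [751.8, 62.9, 331.5]
tool_rot: [-3.136, 0.0, 1.574]
force: [-0.2, -0.5, 0.6]
width: -0.1
gripper_force: 0.0
```

```bash
python3 - <<'E'
from h import *
plan([752,62,275],np.pi/2)
im,dep,C=shot('scene'); save('s1',cv2.resize(im[40:260,150:400],(682,600)))
E
```

```text
t20.8 tcp [751.8  62.9 331.5] rpy [-3.136  0.     1.574] w -0.1 F [-0.2 -0.5  0.6] shift cm [-0.09  0.05  5.65] spin 0.2
```

View pics/s1.png

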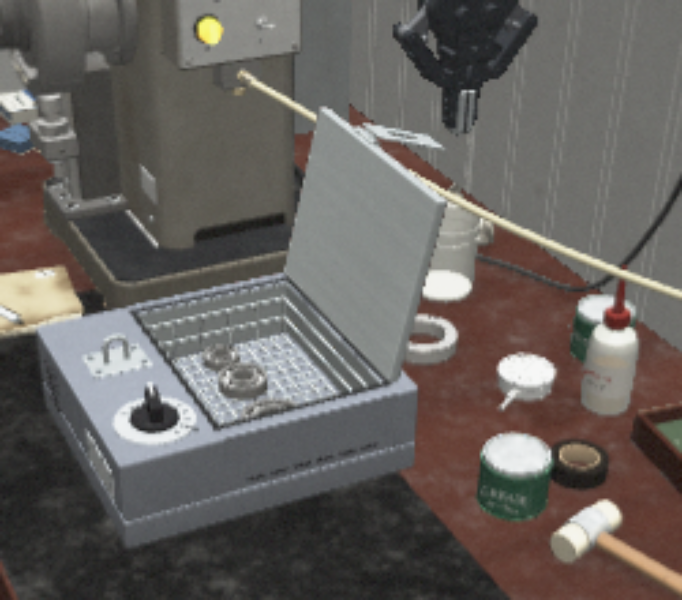

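Request:
{"api": "play_rows", "payload": {
  "targets": [
    [1,0,0,2,0],
    [1,0,0,4,0],
    [1,0,0,5.5,0],
    [1,0,0,5.5,0],
    [1,0,-1.3,5.5,0],
    [1,0,-2.5,5.5,0],
    [1,0,-3.2,5.3,0],
    [1,0,-3.9,5.2,0],
    [1,0,-4.7,5.1,0],
    [1,0,-5.4,5,0]
  ]
}}

```text
clock: 21.8
eef_pos: [698.5, 62.5, 286.5]
tool_rot: [3.139, -0.001, 1.574]
force: [3.0, 0.8, 3.0]
width: 0.2
gripper_force: 1.7
```

```bash
python3 - <<'E'
from h import *
plan([682,62,281],np.pi/2)
im,dep,C=shot('scene')
r=ctrl.trace('scene','lid')[0]; q=pts(r['pixels'],dep,C); q=q[(q[:,2]>120)&(abs(q[:,1]-180)<45)&(q[:,0]>500)&(q[:,0]<800)]
ctr=np.median(q,0); u,s,v=np.linalg.svd(q-ctr,full_matrices=False); n=v[2]*-np.sign(v[2][0]); print('lid angle',np.arctan2(-n[0],-n[2]),n,len(q))
E
```

```text
t21.8 tcp [698.5  62.5 286.5] rpy [ 3.139e+00 -1.000e-03  1.574e+00] w 0.2 F [3.  0.8 3. ] shift cm [-0.05 -1.65  0.55] spin 0.2
lid angle 1.6317705054961358 [-0.99809271 -0.00990233  0.06093342] 1023
```

Request:
{"api": "play_rows", "payload": {
  "targets": [
    [1,0,-1.5,0,0],
    [1,0,-3.0,0.1,0],
    [1,0,-4.5,0.4,0],
    [1,0,-5.9,0.8,0],
    [1,0,-7.3,1.4,0],
    [1,0,-8.7,2.1,0],
    [1,0,-9.9,2.9,0],
    [1,0,-11.1,3.8,0],
    [1,0,-12.1,4.9,0],
    [1,0,-13.1,6.0,0]
  ]
}}

```text
clock: 22.9
eef_pos: [565.9, 61.4, 224.7]
tool_rot: [-3.139, 0.0, 1.573]
force: [1.0, 1.2, 1.4]
width: 0.0
gripper_force: 0.8
```

```bash
python3 - <<'E'
from h import *
plan([558,62,208],np.pi/2)
im,dep,C=shot('scene'); save('s2',cv2.resize(im[40:260,150:400],(682,600)))
r=ctrl.trace('scene','lid')[0]; q=pts(r['pixels'],dep,C); print(np.percentile(q,[2,50,98],axis=0).round())
E
```

```text
t22.9 tcp [565.9  61.4 224.7] rpy [-3.139  0.     1.573] w 0.0 F [1.  1.2 1.4] shift cm [ 0.06 -0.79  1.67] spin 0.1
[[535.  16. 113.]
 [594.  79. 183.]
 [673. 229. 224.]]
```

View pics/s2.png

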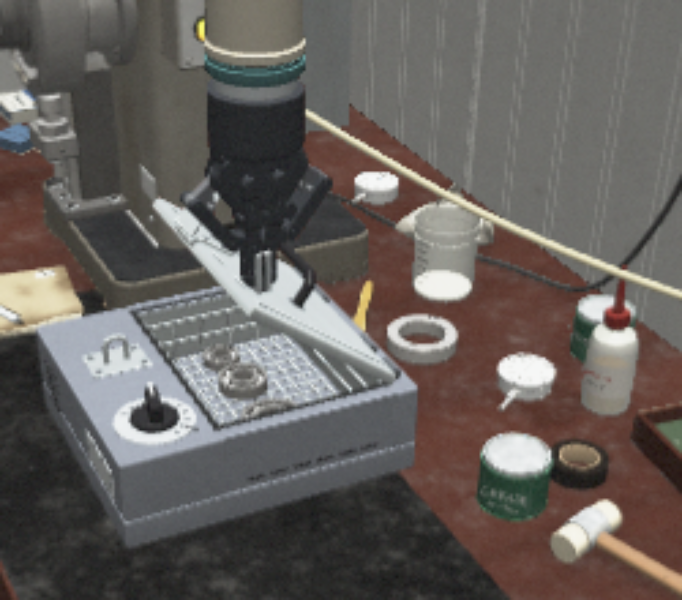

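The lid is about half shut, with the tips on its upper face at px (262,270) and the hasp leaf standing up. I carry on along the arc.

Request:
{"api": "play_rows", "payload": {
  "targets": [
    [1,0,-0.8,1.3,0],
    [1,0,-1.5,2.6,0],
    [1,0,-2.1,4.0,0],
    [1,0,-2.5,5.4,0],
    [1,0,-2.8,6.6,0],
    [1,0,-2.9,7.4,0],
    [1,0,-2.9,8.0,0],
    [1,0,-2.9,8.4,0],
    [1,0,-2.9,8.5,0],
    [1,0,-2.9,8.5,0]
  ]
}}

```text
clock: 24.0
eef_pos: [538.6, 61.6, 140.4]
tool_rot: [3.141, 0.0, 1.573]
force: [0.2, -0.1, 0.4]
width: -0.2
gripper_force: 0.0
```

Request:
{"api": "play_rows", "payload": {
  "targets": [
    [1,0,0,0.2,0],
    [1,0,0,0.4,0],
    [1,0,0,0.6,0],
    [1,0,0,0.6,0]
  ]
}}

```text
clock: 24.4
eef_pos: [538.8, 61.6, 136.9]
tool_rot: [3.14, -0.002, 1.573]
force: [-5.9, 0.9, 22.7]
width: -0.1
gripper_force: 11.3
```

Contact at 22 N means the lid is down. I lift and look at the hasp.

Request:
{"api": "play_rows", "payload": {
  "targets": [
    [1,0,0,-1,0],
    [1,0,1,-5,0],
    [1,0,3,-9,0],
    [1,0,5,-11,0],
    [1,0,6,-11,0],
    [1,0,6,-11,0]
  ]
}}

```text
clock: 25.0
eef_pos: [599.1, 61.9, 244.1]
tool_rot: [3.141, 0.0, 1.574]
force: [-0.5, -0.6, 0.1]
width: 0.0
gripper_force: 0.0
```

```bash
python3 - <<'E'
from h import *
plan([570,158,230],np.pi/2)
for c in ('scene','top'):
    im,dep,C=shot(c); P=pts(np.ones(dep.shape,bool),dep,C)
    q=P[(P[:,0]>515)&(P[:,0]<665)&(P[:,1]>30)&(P[:,1]<230)&(abs(P[:,2]-112)<12)]; A=np.c_[q[:,:2],np.ones(len(q))]; k=np.linalg.lstsq(A,q[:,2],rcond=None)[0]; print(c,'lid slope',k,'med',np.median(q[:,2]))
    q=P[(P[:,0]>440)&(P[:,0]<570)&(P[:,1]>138)&(P[:,1]<180)&(P[:,2]>118)&(P[:,2]<200)]
    for z in range(120,200,10):
        w=q[abs(q[:,2]-z)<5]
        if len(w)>3: print(z,np.round(np.median(w,0)),len(w))
    for r in ctrl.trace(c,'hasp')[:2]:
        p=pts(r['pixels'],dep,C); print('hasp',round(r['confidence'],2),np.percentile(p,[5,50,95],axis=0).round().tolist())
    save('h_'+c,im)
E
```

```text
t25.0 tcp [599.1  61.9 244.1] rpy [3.141 0.    1.574] w 0.0 F [-0.5 -0.6  0.1] shift cm [ 9.62 -2.89  1.41] spin 0.2
scene lid slope [-3.15878777e-03  2.37093072e-03  1.16265395e+02] med 114.65433750710247
120 [497. 158. 119.] 44
130 [497. 158. 128.] 35
140 [499. 152. 139.] 17
150 [499. 159. 150.] 20
160 [500. 162. 160.] 23
170 [501. 158. 170.] 22
180 [502. 155. 179.] 20
190 [503. 161. 186.] 12
hasp 0.44 [[496.0, 142.0, 61.0], [500.0, 162.0, 148.0], [579.0, 364.0, 185.0]]
top lid slope [-2.35351146e-03 -5.12594928e-05  1.14271398e+02] med 112.87196693478381
120 [474. 156. 122.] 22
130 [497. 157. 128.] 30
140 [499. 163. 141.] 14
150 [500. 163. 152.] 11
160 [501. 161. 163.] 12
170 [502. 159. 171.] 15
180 [503. 155. 183.] 28
190 [503. 166. 185.] 4
hasp 0.26 [[425.0, 8.0, 96.0], [515.0, 104.0, 108.0], [651.0, 226.0, 116.0]]
```

The lid is shut (slope 0.003). The hasp stands upright at x≈500, with its top at z≈185. I go behind it, off to its left side so the fingers pass beside the staple.

Request:
{"api": "play_rows", "payload": {
  "targets": [
    [1,3.8,-1.8,0,0],
    [1,7.6,-3.6,0,0],
    [1,11.4,-5.4,0,0],
    [1,11.4,-5.4,2.5,0],
    [1,11.4,-5.4,5,0],
    [1,11.4,-5.4,5,0],
    [1,11.4,-5.4,5,0]
  ]
}}

```text
clock: 25.9
eef_pos: [543.5, 175.1, 194.0]
tool_rot: [-3.14, 0.001, 1.573]
force: [-0.3, 0.3, -0.6]
width: -0.2
gripper_force: 0.0
```

```bash
python3 - <<'E'
from h import *
plan([515.7,176,194],np.pi/2)
E
```

```text
t25.9 tcp [543.5 175.1 194. ] rpy [-3.140e+00  1.000e-03  1.573e+00] w -0.2 F [-0.3  0.3 -0.6] shift cm [ 0.1  -2.78  0.01] spin 0.1
```

Request:
{"api": "play_rows", "payload": {
  "targets": [
    [1,0,-1.5,0,0],
    [1,0,-2.8,0,0],
    [1,0,-3.7,0,0],
    [1,0,-4.8,0.4,0],
    [1,0,-5.9,0.9,0],
    [1,0,-6.9,1.7,0],
    [1,0,-7.6,2.6,0],
    [1,0,-8.2,3.7,0],
    [1,0,-8.6,4.8,0],
    [1,0,-8.7,5.7,0]
  ]
}}

```text
clock: 26.9
eef_pos: [457.3, 175.5, 137.7]
tool_rot: [3.141, -0.001, 1.573]
force: [0.3, -0.2, 0.4]
width: -0.0
gripper_force: 0.4
```

Request:
{"api": "play_rows", "payload": {
  "targets": [
    [1,0.1,0,0.3,0],
    [1,0.1,0,0.6,0],
    [1,0.1,0,0.8,0],
    [1,0.1,0,0.8,0]
  ]
}}

```text
clock: 27.3
eef_pos: [457.4, 176.4, 129.3]
tool_rot: [3.141, -0.0, 1.573]
force: [-0.0, -0.4, 0.1]
width: 0.1
gripper_force: 0.0
```

Request:
{"api": "play_rows", "payload": {
  "targets": [
    [1,0,0,0.15,0],
    [1,0,0,0.3,0],
    [1,0,0,0.45,0],
    [1,0,0,0.45,0]
  ]
}}

```text
clock: 27.7
eef_pos: [457.7, 176.5, 127.2]
tool_rot: [3.14, -0.002, 1.573]
force: [-5.1, -1.3, 26.4]
width: -0.4
gripper_force: 13.0
```

Request:
{"api": "play_rows", "payload": {
  "targets": [
    [1,0,0,-2,0],
    [1,0,0,-6,0],
    [1,-4,0.2,-8,0],
    [0.6,-9,0.5,-8,0],
    [0.6,-14,1,-8,0],
    [0.6,-19,1.5,-8,0],
    [0.6,-24,2,-8,0],
    [0.6,-29,2.5,-8,0],
    [0.6,-34,3,-8,0],
    [0.6,-39,3,-6,0]
  ]
}}

```text
clock: 28.7
eef_pos: [489.9, -211.9, 188.3]
tool_rot: [3.136, 0.002, 1.573]
force: [1.9, 0.8, -0.0]
width: 33.9
gripper_force: 0.0
```

Request:
{"api": "play_rows", "payload": {
  "targets": [
    [0.6,-4,0.5,1,0],
    [0.6,-8,0.5,2,0],
    [0.6,-8.3,0.5,2.5,0],
    [0.6,-8.3,0.5,2.5,0],
    [0.6,-8.3,0.5,2.5,0]
  ]
}}

```text
clock: 29.2
eef_pos: [493.3, -290.2, 161.5]
tool_rot: [-3.141, -0.002, 1.574]
force: [0.3, 0.1, -0.3]
width: 34.1
gripper_force: 0.0
```

```bash
cat >> h.py <<'E'
def findpin(camn='wrist',zmin=4,zmax=22):
    im,dep,C=shot(camn)
    for r in ctrl.trace(camn,'pin')[:2]:
        P=pts(r['pixels'],dep,C); P=P[(P[:,2]>zmin)&(P[:,2]<zmax)]
        if len(P)<20: continue
        hi=P[P[:,2]>np.median(P[:,2])]
        c=P.mean(0); v=np.linalg.svd(P[:,:2]-c[:2],full_matrices=False)[2][0]
        t=(P[:,:2]-c[:2])@v; w=(P[:,:2]-c[:2])@[-v[1],v[0]]
        a,b=np.percentile(t,[0.5,99.5]); n=10
        if np.std(w[t<a+30])<np.std(w[t>b-30]): v,t,w=-v,-t,-w; a,b=-b,-a   # v points to grip
        v=-v; a,b=-b,-a; t=-t                      # v points to nose
        nose=c[:2]+v*b; tail=c[:2]+v*a
        print('conf %.2f'%r['confidence'],'len %.1f'%(b-a),'nose',np.round(nose,1),'tail',np.round(tail,1),'shoulder(tail+45)',np.round(tail+45*v,1),'(nose-55)',np.round(nose-55*v,1),'dir deg %.1f'%np.degrees(np.arctan2(v[1],v[0])),'zmax %.1f'%np.percentile(P[:,2],95))
    return im
E
python3 - <<'E'
from h import *
plan([490,-296,150],np.pi/2); im=findpin(); save('w8',im)
im,dep,C=shot('top'); P=pts(np.ones(dep.shape,bool),dep,C)
q=P[(P[:,0]>425)&(P[:,0]<502)&(P[:,1]>138)&(P[:,1]<180)]
for x in range(428,505,8):
    w=q[abs(q[:,0]-x)<4]; w=w[w[:,2]<115]; print(x,np.round(np.percentile(w[:,2],[10,50,90]),1),len(w))
E
```

```text
t29.2 tcp [ 493.3 -290.2  161.5] rpy [-3.141e+00 -2.000e-03  1.574e+00] w 34.1 F [ 0.3  0.1 -0.3] shift cm [-0.58 -0.33  1.15] spin 0.2
conf 0.71 len 98.0 nose [ 526.8 -315.3] tail [ 442.  -266.3] shoulder(tail+45) [ 480.9 -288.8] (nose-55) [ 479.2 -287.8] dir deg -30.0 zmax 17.3
428 [ 97.9 100.4 103. ] 58
436 [ 99.5 101.6 103.4] 64
444 [ 99.4 101.6 103.7] 67
452 [ 98.9 101.5 103.6] 71
460 [ 98.7 101.5 103.3] 49
468 [ 98.3 100.9 103.3] 61
476 [ 98.5 101.8 104.6] 67
484 [ 98.5 101.2 103.9] 57
492 [ 99.3 101.7 103.7] 74
500 [ 99.1 102.7 111.4] 53
```

View pics/w8.png

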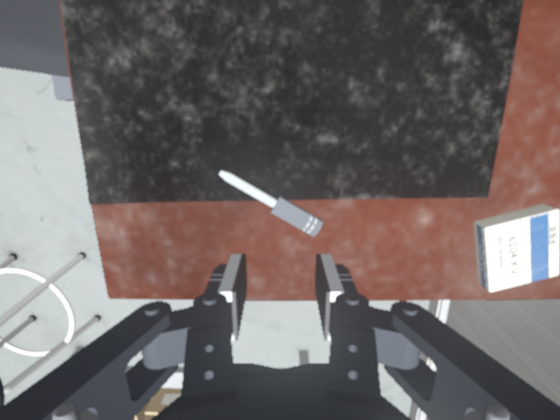

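The wrist picture shows the pin with its nose at (222,174), grip end at (320,230), lying at 150°. The hasp is flat. I insert from the left with the nose toward -y, so I grasp at yaw -30°, which needs a spin of +120°.

Request:
{"api": "play_rows", "payload": {
  "targets": [
    [0.6,-0.7,0.7,0,8.5],
    [0.6,-1.4,1.4,0,17],
    [0.6,-1.4,1.4,0,25.5],
    [0.6,-1.4,1.4,0,34],
    [0.6,-1.4,1.4,0,42.5],
    [0.6,-1.4,1.4,0,51],
    [0.6,-1.4,1.4,0,59.5],
    [0.6,-1.4,1.4,0,68],
    [0.6,-1.4,1.4,0,76.5],
    [0.6,-1.4,1.4,0,85]
  ]
}}

```text
clock: 30.35
eef_pos: [507.9, -304.3, 162.1]
tool_rot: [-3.141, -0.001, 0.086]
force: [0.1, -0.7, -0.3]
width: 34.4
gripper_force: 0.0
```

Request:
{"api": "play_rows", "payload": {
  "targets": [
    [0.6,0,0,1,8.5],
    [0.6,0,0,2,17],
    [0.6,0,0,4,25.5],
    [0.6,0,0,6,34],
    [0.6,0,0,6,35],
    [0.6,0,0,6,35],
    [0.6,0,0,6,35]
  ]
}}

```text
clock: 31.05
eef_pos: [507.9, -305.8, 102.9]
tool_rot: [-3.142, -0.002, -0.518]
force: [0.1, -0.5, 0.2]
width: 33.8
gripper_force: 0.0
```

```bash
python3 - <<'E'
from h import *
print(np.round(ctrl.read_state()['qpos'],2))
im=findpin(); save('w9',im); plan([507.3,-304,27],np.radians(-30))
E
```

```text
[ 0.02  0.92  0.83  1.82 -0.92  0.84 -0.77]
conf 0.90 len 96.0 nose [ 526.6 -316.5] tail [ 443.8 -267.7] shoulder(tail+45) [ 482.6 -290.6] (nose-55) [ 479.2 -288.5] dir deg -30.5 zmax 17.1
t31.1 tcp [ 507.8 -306.   102.9] rpy [-3.141e+00 -2.000e-03 -5.190e-01] w 34.3 F [ 0.6  0.  -0.7] shift cm [-0.16 -0.15  7.59] spin 0.2
```

View pics/w9.png

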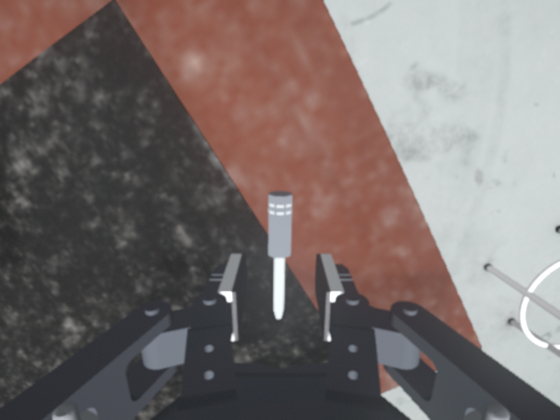

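Request:
{"api": "play_rows", "payload": {
  "targets": [
    [0.6,0,0,2.5,0],
    [0.6,0,0,5,0],
    [0.6,0,0,6.8,0],
    [0.6,0,0,7.5,0],
    [0.6,0,0,7.5,0],
    [0.95,0,0,7.5,0],
    [0.95,0,0,7.5,0],
    [0.95,0,0,7.5,0],
    [0.95,0,0,7.5,0],
    [0.95,0,0,7.5,0]
  ]
}}

```text
clock: 32.15
eef_pos: [507.8, -306.4, 28.0]
tool_rot: [3.141, -0.002, -0.521]
force: [-0.7, 0.6, 5.5]
width: 14.0
gripper_force: 59.6
```

Request:
{"api": "play_rows", "payload": {
  "targets": [
    [0.95,0,0,-2,0],
    [0.95,0,0,-6,-8],
    [0.95,-1.2,-1.8,-10,-16],
    [0.95,-3.6,-5.3,-14,-24],
    [0.95,-6,-8.8,-16.5,-32],
    [0.95,-8.4,-12.4,-16.5,-40],
    [0.95,-10.8,-15.9,-16.5,-48],
    [0.95,-13.2,-19.5,-16.5,-56],
    [0.95,-15.6,-23,-16.5,-64],
    [0.95,-18,-26.5,-16.5,-72]
  ]
}}

```text
clock: 33.15
eef_pos: [482.7, 15.5, 192.1]
tool_rot: [3.141, -0.001, 0.741]
force: [0.9, 0.2, -0.1]
width: 14.0
gripper_force: 58.8
```

```bash
python3 - <<'E'
from h import *
plan([464.5,250,190],np.pi/2)
E
```

```text
t33.1 tcp [482.7  15.5 192.1] rpy [ 3.141e+00 -1.000e-03  7.410e-01] w 14.0 F [ 0.9  0.2 -0.1] shift cm [ 14.49 -18.53   0.22] spin -47.5
```

Request:
{"api": "play_rows", "payload": {
  "targets": [
    [0.95,2.4,-3,0,-8],
    [0.95,4.8,-6,0,-16],
    [0.95,7.2,-9,0,-24],
    [0.95,9.6,-12,0,-32],
    [0.95,12,-15,0,-40],
    [0.95,14,-17.5,0,-47],
    [0.95,14,-18,0,-47.5],
    [0.95,14,-18,0,-47.5],
    [0.95,14,-18,0,-47.5]
  ]
}}

```text
clock: 34.05
eef_pos: [466.2, 239.6, 191.8]
tool_rot: [3.141, 0.001, 1.562]
force: [0.4, -0.3, -0.2]
width: 13.7
gripper_force: 58.8
```

```bash
python3 - <<'E'
from h import *
plan([464.5,250,131],np.pi/2)
im,dep,C=shot('wrist'); save('w10',im); np.savez('w10.npz',dep=dep,E=C[2]); print(np.round(ctrl.read_state()['qpos'],2))
P=pts(np.ones(dep.shape,bool),dep,C); q=P[(P[:,2]>118)&(P[:,2]<130)&(abs(P[:,0]-464)<25)&(abs(P[:,1]-158)<20)]; print('staple top',len(q),np.percentile(q,[2,50,98],axis=0).round(1) if len(q) else '')
for r in ctrl.trace('wrist','pin')[:2]:
    p=pts(r['pixels'],dep,C); print('pin',round(r['confidence'],2),np.percentile(p,[2,50,98],axis=0).round(1).tolist())
im,dep,C=shot('top'); P=pts(np.ones(dep.shape,bool),dep,C); q=P[(P[:,2]>116)&(P[:,2]<132)&(abs(P[:,0]-464)<25)&(abs(P[:,1]-158)<20)]; print('staple top',len(q),np.percentile(q,[2,50,98],axis=0).round(1) if len(q) else '')
save('top2',cv2.resize(im[220:300,140:240],(800,600),interpolation=cv2.INTER_CUBIC))
E
```

```text
t34.0 tcp [466.2 239.6 191.8] rpy [3.141e+00 1.000e-03 1.562e+00] w 13.7 F [ 0.4 -0.3 -0.2] shift cm [ 1.04 -0.18  6.08] spin -0.5
[-0.84  0.58  0.46  1.94 -0.38  0.71 -0.15]
staple top 146 [[455.5 156.8 118.6]
 [472.  159.7 123.5]
 [477.2 161.2 127.5]]
pin 0.94 [[458.6, 187.2, 166.4], [465.8, 237.0, 178.7], [472.9, 260.6, 181.3]]
staple top 26 [[454.8 154.9 117.5]
 [464.2 156.3 124.4]
 [476.5 159.3 128.1]]
```

View pics/w10.png

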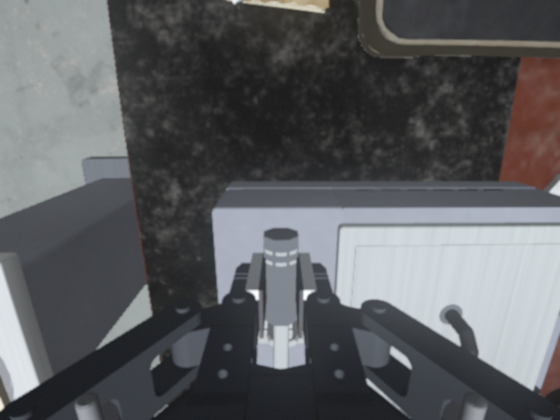

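The wrist picture shows the pin gripped along y, its grip tail at (281,237), aligned with the staple's x. That was my last allowed picture, so I use numbers only from here. I back off to the left, go down, and verify.

Request:
{"api": "play_rows", "payload": {
  "targets": [
    [0.95,1.3,0,0,-0.5],
    [0.95,1.3,0,0,-0.5],
    [0.95,1.3,0,2,-0.5],
    [0.95,1.3,0,4,-0.5],
    [0.95,1.3,0,5.4,-0.5],
    [0.95,1.3,0,6.0,-0.5],
    [0.95,1.3,0,6.0,-0.5],
    [0.95,1.3,0,6.0,-0.5]
  ]
}}

```text
clock: 35.0
eef_pos: [466.6, 254.3, 132.1]
tool_rot: [3.141, -0.0, 1.573]
force: [-0.4, -0.4, -0.2]
width: 13.9
gripper_force: 58.8
```

```bash
python3 - <<'E'
from h import *
plan([466.2,183.5,131.5],np.pi/2)
for c in ('wrist','scene','top'):
    im,dep,C=shot(c); P=pts(np.ones(dep.shape,bool),dep,C)
    q=P[(P[:,2]>118)&(P[:,2]<130)&(abs(P[:,0]-464)<20)&(abs(P[:,1]-158)<12)]; print(c,'staple',len(q),np.percentile(q,[2,50,98],axis=0).round(1).tolist() if len(q) else '')
    for r in ctrl.trace(c,'pin')[:1]:
        p=pts(r['pixels'],dep,C); p=p[p[:,2]>104]; print('pin',round(r['confidence'],2),np.percentile(p,[2,50,98],axis=0).round(1).tolist())
        s=p[(p[:,1]<210)]; print('shaft',len(s),np.percentile(s,[5,50,95],axis=0).round(1).tolist() if len(s)>4 else '')
plan([466.2,183.5,131.5],np.pi/2)
E
```

```text
t35.0 tcp [466.6 254.3 132.1] rpy [ 3.141 -0.     1.573] w 13.9 F [-0.4 -0.4 -0.2] shift cm [-7.08 -0.05  0.06] spin 0.1
wrist staple 0 
pin 0.72 [[459.3, 203.5, 109.4], [466.2, 252.0, 119.0], [473.4, 275.2, 121.6]]
shaft 226 [[462.5, 200.5, 113.4], [466.2, 205.0, 115.9], [469.9, 209.4, 117.2]]
scene staple 24 [[455.3, 155.7, 118.5], [465.2, 159.0, 125.2], [476.9, 163.3, 128.1]]
pin 0.51 [[458.0, 182.4, 112.2], [464.5, 232.2, 118.0], [471.5, 263.3, 122.6]]
shaft 17 [[462.2, 181.2, 113.7], [463.9, 194.9, 117.5], [467.9, 206.1, 119.2]]
top staple 23 [[454.8, 155.1, 118.9], [465.3, 156.9, 124.1], [475.5, 159.7, 128.4]]
pin 0.7 [[458.3, 178.3, 109.1], [464.8, 231.2, 116.0], [471.4, 261.9, 121.1]]
shaft 60 [[461.1, 176.8, 109.3], [465.2, 193.5, 114.4], [467.7, 208.2, 116.9]]
t35.3 tcp [466.4 254.3 132.1] rpy [ 3.141e+00 -1.000e-03  1.573e+00] w 13.9 F [ 0.1 -0.7 -1.5] shift cm [-7.08 -0.04  0.06] spin 0.1
```

Aligned to within a millimetre. I push slowly.

Request:
{"api": "play_rows", "payload": {
  "targets": [
    [0.95,-0.7,0.05,0,0],
    [0.95,-1.4,0.05,0,0],
    [0.95,-2.1,0.05,0,0],
    [0.95,-2.8,0.05,0,0],
    [0.95,-3.4,0.05,0,0],
    [0.95,-3.4,0.05,0,0]
  ]
}}

```text
clock: 35.9
eef_pos: [466.8, 218.7, 131.7]
tool_rot: [-3.141, 0.001, 1.571]
force: [0.3, 0.6, -1.2]
width: 14.0
gripper_force: 58.8
```

Request:
{"api": "play_rows", "payload": {
  "targets": [
    [0.95,-0.6,0,0,0],
    [0.95,-1.2,0,0,0],
    [0.95,-1.8,0,0,0],
    [0.95,-2.4,0,0,0],
    [0.95,-2.8,0,0,0],
    [0.95,-3.1,0,0,0],
    [0.95,-3.1,0,0,0]
  ]
}}

```text
clock: 36.6
eef_pos: [466.9, 188.6, 131.7]
tool_rot: [-3.142, 0.0, 1.572]
force: [0.3, 0.1, -0.7]
width: 13.7
gripper_force: 58.8
```

```bash
python3 - <<'E'
from h import *
plan([466.2,183.5,131.5],np.pi/2)
for c in ('scene','top'):
    im,dep,C=shot(c)
    for r in ctrl.trace(c,'pin')[:1]:
        p=pts(r['pixels'],dep,C); p=p[p[:,2]>104]; print(c,'pin',round(r['confidence'],2),np.percentile(p,[2,50,98],axis=0).round(1).tolist())
E
```

```text
t36.6 tcp [466.9 188.6 131.7] rpy [-3.142  0.     1.572] w 13.7 F [ 0.3  0.1 -0.7] shift cm [-0.51 -0.07  0.02] spin 0.1
scene pin 0.66 [[429.3, 138.9, 104.0], [467.0, 155.7, 104.9], [502.9, 174.8, 115.5]]
top pin 0.45 [[459.1, 116.9, 110.5], [465.6, 164.7, 115.6], [472.2, 187.9, 120.1]]
```

Request:
{"api": "play_rows", "payload": {
  "targets": [
    [0.95,-0.2,0,0,0],
    [0.95,-0.4,0,0,0],
    [0.95,-0.5,0,0,0],
    [0.95,-0.6,0,0,0],
    [0.95,-0.6,0,0,0]
  ]
}}

```text
clock: 37.3
eef_pos: [466.9, 183.6, 131.7]
tool_rot: [3.141, -0.001, 1.573]
force: [1.5, 1.2, -1.4]
width: 13.8
gripper_force: 58.8
```

Request:
{"api": "play_rows", "payload": {
  "targets": [
    [0.95,-0.15,0,0,0],
    [0.95,-0.3,0,0,0],
    [0.95,-0.3,0,0,0]
  ]
}}

```text
clock: 37.6
eef_pos: [467.0, 183.0, 131.8]
tool_rot: [3.141, -0.004, 1.575]
force: [0.1, 8.0, -1.5]
width: 14.1
gripper_force: 58.7
```

The pin is home (8 N against the loop). I ease down, open, and rise.

Request:
{"api": "play_rows", "payload": {
  "targets": [
    [0.95,0.1,0,0.1,0],
    [0.8,0.1,0,0.1,0],
    [0.7,0.1,0,0.1,0],
    [0.65,0.1,0,0.1,0],
    [0.65,0.1,0,-1,0],
    [0.65,0.1,0,-3,0],
    [0.65,0.1,0,-6,0],
    [0.65,-3,0,-9,0],
    [0.65,-7,0,-9,0],
    [0.65,-7,0,-9,0]
  ]
}}

```text
clock: 38.6
eef_pos: [467.5, 104.2, 223.7]
tool_rot: [3.139, 0.002, 1.565]
force: [-0.3, -0.4, 0.3]
width: 29.7
gripper_force: 0.0
```

```bash
cat > dial.py <<'E'
from h import *
def dialangle(c,show=False,cx=462.9,cy=53.3):
    im,dep,C=shot(c); g=im.astype(float)
    # sample the top plane z=126 on a 0.5 mm grid round the dial
    xs=np.arange(-26,26.01,0.5); X,Y=np.meshgrid(xs,xs,indexing='ij')
    W=np.c_[X.ravel()+cx,Y.ravel()+cy,np.full(X.size,126.)]; uv=proj(W,C).astype(np.float32)
    gr=cv2.remap(im,uv[:,0].reshape(X.shape),uv[:,1].reshape(X.shape),cv2.INTER_LINEAR).max(2).astype(float)
    P=pts(np.ones(dep.shape,bool),dep,C); q=P[(P[:,2]>116)&(P[:,2]<132)&(np.hypot(P[:,0]-cx,P[:,1]-cy)<24)]
    o=q[:,:2].mean(0) if len(q) else None
    if len(q)>10:
        v=np.linalg.svd(q[:,:2]-o,full_matrices=False)[2][0]; a=np.arctan2(v[1],v[0]); print(c,'bar n',len(q),'centre',o.round(1),'axis rad %.2f or %.2f'%(a,(a+2*np.pi)%(2*np.pi)-np.pi))
        w=q[:,:2]-o; b=[]
        r=proj(q,C).round().astype(int); val=im[r[:,1].clip(0,419),r[:,0].clip(0,559)].max(1).astype(float); t=w@v; print(' brightness +end %.0f -end %.0f'%(val[t>6].mean(),val[t<-6].mean()), 'extent',t.min().round(1),t.max().round(1))
E
python3 - <<'E'
from dial import *
plan([462.9,53.3,200],np.pi/2)
for c in ('wrist','top','scene'): dialangle(c)
for c in ('top','scene','wrist'):
    im,dep,C=shot(c)
    for r in ctrl.trace(c,'pin')[:1]:
        p=pts(r['pixels'],dep,C); p=p[(p[:,2]>104)&(abs(p[:,0]-466)<15)]; print(c,'pin',round(r['confidence'],2),np.percentile(p,[2,50,98],axis=0).round(1).tolist())
E
```

```text
t38.6 tcp [467.5 104.2 223.7] rpy [3.139e+00 2.000e-03 1.565e+00] w 29.7 F [-0.3 -0.4  0.3] shift cm [-5.09 -0.43  2.38] spin -0.3
wrist bar n 676 centre [463.9  55.1] axis rad -1.79 or 1.36
 brightness +end 99 -end 133 extent -17.9 20.5
top bar n 88 centre [462.9  52. ] axis rad 1.37 or -1.77
 brightness +end 167 -end 95 extent -17.3 20.4
scene bar n 66 centre [461.1  48.2] axis rad -1.74 or 1.40
 brightness +end 42 -end 129 extent -27.4 16.5
scene pin 0.54 [[457.1, 112.9, 108.2], [463.5, 161.9, 117.9], [470.7, 207.2, 126.7]]
wrist pin 0.86 [[459.1, 112.4, 114.1], [466.8, 174.3, 117.9], [473.5, 203.8, 120.8]]
```

The pin is seated with its tail at y≈205. The dial pointer is at about +1.37. I go over the dial.

Request:
{"api": "play_rows", "payload": {
  "targets": [
    [0.65,-2,-0.2,0.5,5],
    [0.65,-4,-0.3,1.5,11],
    [0.65,-5.5,-0.4,2.4,11.3],
    [0.65,-5.5,-0.4,2.4,11.3],
    [0.65,-5.5,-0.4,2.4,11.3]
  ]
}}

```text
clock: 39.55
eef_pos: [463.0, 54.7, 197.5]
tool_rot: [-3.141, 0.0, 1.374]
force: [0.3, -1.1, 0.7]
width: 29.6
gripper_force: 0.0
```

```bash
python3 - <<'E'
from dial import *
for i in range(2): plan([463.7,53.7,136],1.37); dialangle('wrist')
E
```

```text
t39.5 tcp [463.   54.7 197.5] rpy [-3.141  0.     1.374] w 29.6 F [ 0.3 -1.1  0.7] shift cm [-0.08  0.09  6.15] spin 0.2
wrist bar n 941 centre [464.3  54.3] axis rad -1.78 or 1.37
 brightness +end 114 -end 147 extent -18.7 20.0
t39.6 tcp [463.3  55.4 197.8] rpy [-3.142 -0.     1.375] w 29.9 F [0.6 0.1 0.4] shift cm [-0.16  0.07  6.18] spin 0.3
wrist bar n 942 centre [464.3  54.2] axis rad -1.79 or 1.36
 brightness +end 114 -end 148 extent -18.6 20.3
```

Request:
{"api": "play_rows", "payload": {
  "targets": [
    [0.65,-0.1,0.1,2.5,0],
    [0.65,-0.1,0.1,4.5,0],
    [0.65,-0.1,0.1,5.8,0],
    [0.65,-0.1,0.1,6.1,0],
    [0.65,-0.1,0.1,6.1,0],
    [1,-0.1,0.1,6.1,0],
    [1,-0.1,0.1,6.1,0],
    [1,-0.1,0.1,6.1,0],
    [1,-0.1,0.1,6.1,0]
  ]
}}

```text
clock: 40.55
eef_pos: [464.5, 54.2, 137.5]
tool_rot: [3.14, -0.001, 1.376]
force: [-0.3, 0.0, 6.5]
width: 9.3
gripper_force: 60.0
```

Request:
{"api": "play_rows", "payload": {
  "targets": [
    [1,0,0,-0.1,8],
    [1,0,0,-0.1,16],
    [1,0,0,-0.1,24],
    [1,0,0,-0.1,32],
    [1,0,0,-0.1,40],
    [1,0,0,-0.1,48],
    [1,0,0,-0.1,56],
    [1,0,0,-0.1,64],
    [1,0,0,-0.1,72],
    [1,0,0,-0.1,80]
  ]
}}

```text
clock: 41.55
eef_pos: [464.9, 53.6, 137.7]
tool_rot: [3.14, -0.002, -0.025]
force: [2.1, -0.8, -8.5]
width: 9.0
gripper_force: 59.6
```

```bash
python3 - <<'E'
from h import *
plan([463.7,53.7,136],-0.8); s=ctrl.read_state(); print(np.round(s['qpos'],2),np.round(s['torque'],2))
E
```

```text
t41.5 tcp [464.9  53.6 137.7] rpy [ 3.14e+00 -2.00e-03 -2.50e-02] w 9.0 F [ 2.1 -0.8 -8.5] shift cm [-0.12 -0.    0.17] spin 44.4
[-0.69  0.72  0.8   2.14 -0.88  0.65 -0.86] [-0.42 -0.47  0.02]
```

Request:
{"api": "play_rows", "payload": {
  "targets": [
    [1,0,0,0.05,8],
    [1,0,0,0.05,16],
    [1,0,0,0.05,24],
    [1,0,0,0.05,32],
    [1,0,0,0.05,39],
    [1,0,0,0.05,44],
    [1,0,0,0.05,44],
    [1,0,0,0.05,44]
  ]
}}

```text
clock: 42.35
eef_pos: [464.7, 53.2, 137.6]
tool_rot: [-3.141, -0.002, -0.786]
force: [1.9, -3.6, 2.1]
width: 9.2
gripper_force: 60.9
```

Request:
{"api": "play_rows", "payload": {
  "targets": [
    [0.85,0,0,0,0],
    [0.75,0,0,0,0],
    [0.65,0,0,0,0],
    [0.65,0,0,-2,0],
    [0.65,0,0,-5,0],
    [0.65,0,0,-8,0],
    [0.65,0,0,-8,0],
    [0.65,0,0,-8,0]
  ]
}}

```text
clock: 43.15
eef_pos: [463.9, 54.5, 217.3]
tool_rot: [-3.14, 0.001, -0.787]
force: [-1.1, 0.3, 0.4]
width: 30.1
gripper_force: 0.0
```

```bash
python3 - <<'E'
from dial import *
plan([463.7,53.7,136],-0.8)
for c in ('wrist','top','scene'): dialangle(c)
im,dep,C=shot('wrist')
for r in ctrl.trace('wrist','pin')[:1]:
    p=pts(r['pixels'],dep,C); p=p[(p[:,2]>104)&(abs(p[:,0]-466)<15)]; print('pin',round(r['confidence'],2),np.percentile(p,[2,50,98],axis=0).round(1).tolist() if len(p) else '')
im,dep,C=shot('top'); P=pts(np.ones(dep.shape,bool),dep,C)
q=P[(P[:,0]>515)&(P[:,0]<665)&(P[:,1]>30)&(P[:,1]<230)&(abs(P[:,2]-112)<12)]; A=np.c_[q[:,:2],np.ones(len(q))]; print('lid slope',np.linalg.lstsq(A,q[:,2],rcond=None)[0])
q=P[(P[:,0]>425)&(P[:,0]<450)&(P[:,1]>140)&(P[:,1]<176)]; print('hasp z near tip',np.median(q[:,2]))
E
```

```text
t43.1 tcp [463.9  54.5 217.3] rpy [-3.14e+00  1.00e-03 -7.87e-01] w 30.1 F [-1.1  0.3  0.4] shift cm [0.05 0.08 8.13] spin 0.7
wrist bar n 791 centre [464.9  52.4] axis rad 2.35 or -0.79
 brightness +end 119 -end 150 extent -18.7 19.8
top bar n 19 centre [471.7  42.9] axis rad 2.84 or -0.31
 brightness +end 63 -end nan extent -5.8 7.7
scene bar n 101 centre [461.4  52.8] axis rad -0.75 or 2.39
 brightness +end 82 -end 56 extent -18.7 19.3
pin 0.73 [[462.8, 106.8, 108.5], [468.8, 139.3, 116.9], [471.8, 160.2, 119.3]]
lid slope [ 1.92304911e-04 -1.71323963e-03  1.12883482e+02]
hasp z near tip nandial.py:13: RuntimeWarning: Mean of empty slice.
  r=proj(q,C).round().astype(int); val=im[r[:,1].clip(0,419),r[:,0].clip(0,559)].max(1).astype(float); t=w@v; print(' brightness +end %.0f -end %.0f'%(val[t>6].mean(),val[t<-6].mean()), 'extent',t.min().round(1),t.max().round(1))
  ret = ret.dtype.type(ret / rcount)
  return _methods._mean(a, axis=axis, dtype=dtype,
```

The dial reads about -0.79. I move clear and make a final check of pin and hasp.

Request:
{"api": "play_rows", "payload": {
  "targets": [
    [0.65,2,2,-2,0],
    [0.65,5,5,-4,0],
    [0.65,8,8,-5,0],
    [0.65,11,11,-5,0],
    [0.65,13,13,-5,0],
    [0.65,13,13,-5,0],
    [0.65,13,13,-5,0]
  ]
}}

```text
clock: 44.15
eef_pos: [463.1, -130.2, 266.8]
tool_rot: [-3.142, 0.001, -0.79]
force: [-0.3, -0.3, -0.3]
width: 30.0
gripper_force: 0.0
```

```bash
python3 - <<'E'
from dial import *
plan([463.7,53.7,136],-0.8)
for c in ('top','scene'):
    dialangle(c)
    im,dep,C=shot(c)
    for r in ctrl.trace(c,'pin')[:2]:
        p=pts(r['pixels'],dep,C); p=p[(p[:,2]>90)]; print(c,'pin',round(r['confidence'],2),np.percentile(p,[2,50,98],axis=0).round(1).tolist() if len(p) else '')
    P=pts(np.ones(dep.shape,bool),dep,C)
    q=P[(P[:,0]>427)&(P[:,0]<450)&(P[:,1]>142)&(P[:,1]<175)]; print(c,'hasp z near tip',np.median(q[:,2]), len(q))
    q=P[(P[:,0]>457)&(P[:,0]<474)&(P[:,1]>100)&(P[:,1]<215)&(P[:,2]>106)&(P[:,2]<135)]
    for y in range(100,215,10):
        w=q[abs(q[:,1]-y)<5]; print(y,len(w),np.round(np.percentile(w[:,2],80),1) if len(w) else '',end=' | ')
    print()
    for n in ('grease_tin','card_box'):
        for r in ctrl.trace(c,n)[:1]: print(n,np.round(np.median(pts(r['pixels'],dep,C),0)))
E
```

```text
t44.1 tcp [ 463.1 -130.2  266.8] rpy [-3.142e+00  1.000e-03 -7.900e-01] w 30.0 F [-0.3 -0.3 -0.3] shift cm [-13.   -12.99  13.09] spin 0.6
top pin 0.62 [[457.2, 111.5, 97.3], [465.9, 172.5, 115.8], [475.1, 204.4, 120.5]]
top hasp z near tip 102.01005331533139 154
100 0  | 110 13 118.6 | 120 18 118.6 | 130 13 117.7 | 140 13 117.7 | 150 13 115.7 | 160 36 125.2 | 170 29 118.7 | 180 32 117.5 | 190 31 116.7 | 200 31 117.1 | 210 2 114.1 | 
grease_tin [751. -64.  51.]
card_box [ 714. -333.   19.]
scene bar n 102 centre [461.9  52.4] axis rad -0.77 or 2.37
 brightness +end 78 -end 59 extent -19.2 18.9
scene pin 0.45 [[457.4, 113.3, 109.5], [464.2, 164.5, 117.4], [471.0, 206.5, 121.8]]
scene hasp z near tip 102.84488966460606 121
100 0  | 110 11 118.0 | 120 5 120.8 | 130 9 118.5 | 140 8 118.7 | 150 7 117.5 | 160 43 125.6 | 170 3 119.3 | 180 15 120.2 | 190 14 119.3 | 200 11 117.9 | 210 6 118.3 | 
grease_tin [748. -76.  43.]
card_box [ 707. -340.   20.]
```

```bash
python3 -c "
from cell import ctrl
print(ctrl.finish_job())"
```

```text
the job is handed in; nothing more can be done
None
```

The job is handed in with no verdict returned: all three bearings lie flat in the basket, the lid is shut, the hasp is flat on its staple, the pin is home, and the dial reads about -0.79 rad against the long mark at -0.8.

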